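Unload the dried film tins from the drying plate into the sloped rack

ROBOT

A 6-joint arm with a two-finger parallel gripper is mounted at the origin on the work surface. World frame = base frame: x ahead of the robot, y to its left, z up, the work surface at z = 0. Lengths are in mm, angles in rad, forces in N, time in s.
With the tool pointing down it reaches from about 300 to 775 mm from the base axis. Payload 14.6 kg.
Tool frame: the origin (TCP) lies midway between the tips of the shut fingers; the grasp point (between the pads) lies 19 mm behind it (grip_depth is the z of the grasp point in the tool frame, in mm); z points along the fingers, y is the line along which they close (so a half turn about z gives the same grasp; the last joint's range is limited). The gripper opens to 94 mm and grips with 3 to 60 N. Pads are 16 mm wide; open, the fingers measure 119 mm over their backs; the gripper's body (75 mm by 177 mm) begins 78 mm behind the grasp point.
Start: joints at [-1.273, 0.3, 1.521, -0, 1.321, -0.067], TCP at [196.212, -513.8, 205.446] pointing down, gripper open.
Joint ranges: [-3.03, 3.03], [-0.79, 2.21], [0.23, 2.52], [-1.04, 4.18], [0, 3.07], [-2.55, 2.55]. Speed limits (rad/s): [2.22, 2.22, 2.57, 3.14, 3.14, 3.14].

INTERFACE

Orientations are given as a 3x3 rotation matrix whose columns are the frame's x, y, z axes.
In Python, from rig import get_obs, camera, camera_model, hand_in, grip_depth gives the robot as it stands.
- The arm moves only by the tool play_rows, never from a script. Its arguments are lists of equal length, an entry for each row: "delta_pos": the shift along the tool's x, y, z in units of 50 mm (1.0 is 50 mm), a list of three; "rotation": the turn, a rotation vector about the tool's x, y, z in units of 90 degrees (1.0 is 90 degrees), a list of three. In form: {"delta_pos": [[x, y, z], ...], "rotation": [[rx, ry, rz], ...]}. A call has 1 to 10 rows; each row shifts and turns the commanded pose from where the row before left it, along the tool's axes as they then stand; what a row does not reach is not made up. A row lasts 1/8 s, in which the tool goes at most 62.5 mm and 10.7 degrees, less where a joint would pass 70% of its speed; a pose out of reach is approached as far as the arm can. A call with a number of a shift or a turn outside -1 to 1 is refused whole. A call with a gripper value outside its range is refused whole. "fingers" is the closure, from 0 (fully open) to 1 (shut), set as the call begins (left out, the last holds). The fingers move at their own pace and stop on an object; "grip_force" is the grip in N (left out, the last holds). Time passes only in rows, so rows that do not move let the fingers close. It gives the time, the measured TCP pose, the force, the opening and the grip force at its end, in the units of the state.
- get_obs(): the state, without advancing time (a new reading comes with each control period).
- camera(name): name is "side" or "top" or "wrist"; returns the picture (384x512x3 uint8, blue, green, red); there is no depth.
- camera_model(name): a dict with "mtx" (3x3 intrinsics, pixels), "R" (3x3) and "t" (3): a world point X has camera coordinates R X + t. Camera axes: x right, y down, z forward; pixel columns grow to the right and rows downward; lengths in mm; the calibration is good to about 2 mm. A picture is of the moment at which its call begins: read the wrist's pose just before it. camera_model takes no time and is no camera call; for the wrist camera it gives the pose at the moment of the call.
- hand_in(): hands the job in; it is judged then, once.
The state is a dict: "time_s": time; "joint_pos": joint angles; "qd": joint speeds; "tau": joint torques, N m; "tcp_pos": TCP position; "ee_rot": TCP orientation; "wrist_force": force on the tool from outside, world axes, zero at the start; "torque": the same for the moment, N m; "gripper_width": finger opening in mm; "grasp_force": force on a finger pad.
Only numpy, scipy, OpenCV 4.12 (cv2) and the standard library are available. Lean on these libraries where they do the work, as an engineer would, in place of code of your own. Each camera call takes 0.05 s, during which the arm holds its last target. There are 200 camera calls.

TASK

The rinsed film tins are dry: without lifting the tray, slide it along the drying plate from the warm mark onto the cool mark, squarely inside the outline. Then put every tin in the sloped rack, lid up and one to a lane, and slide each down its lane until it rests against the back stop under the bar. Last, slide the empty tray back onto the warm mark, leaving the other things on the bench where they are.

Things in the scene. Friction and masses are not known exactly. Their poses are not given: they have to be found in the camera images.
- tray: white plastic tray on the plate, 158 x 158 mm, floor 3 mm thick, rim 14 mm high, 0.5 kg. Origin: centre of its underside. An upright grip tab sticks out from the middle of its -x side (towards the robot): 40 mm long in x (79 to 119 mm from the origin), 12 mm thick in y, from 4 to 50 mm above the underside. Pinch it across y from above.
- plate: fixed dark steel drying plate, left or right of the robot, 220 mm (x: -90 to 130 mm) by 365 mm (y, centred), flat top 20 mm above its origin on the bench. The tray slides along its y axis. Two white 167 mm square outlines on top are the marks. A black control box (45 x 110 mm, 44 mm high with knob) stands against its far (+x) edge beside the warm mark.
- warm_mark (a point): centre of the warm mark on the plate's top, 92.5 mm towards the plate's +y end, beside the control box. The tray starts here; axes as the plate.
- cool_mark (a point): centre of the cool mark on the plate's top, 92.5 mm towards the plate's -y end; axes as the plate.
- chute: sloped floor of the fixed grey rack, 200 mm (x) by 260 mm (y). x points down the slope (0.24 rad) away from the robot, z is normal to the floor. Origin: middle of the floor surface, 50 mm above the bench. Four lanes along x centred at y = -96, -32, 32, 96 mm, each 60 mm wide, walls 4 mm thick, 14 mm high; at the high end (x = -100 mm) a kerb 6 mm high.
- stop (a point): middle of the foot of the back stop's face, at the rack's low end (x = +100 mm of the chute; axes as the chute). The stop is 18 mm high. A 6 mm bar crosses all lanes 8 mm before it, its underside 41 mm above the floor: tins pass under it but cannot be lowered there from above. A tin against the stop has its origin 23 mm before this face.
- tin1: a round plain aluminium film tin with its lid on, 46 mm in diameter, 30 mm high, 60 g. Origin: centre of its underside, z up through the lid. Two to four tins are present; an absent one reads None. At the start it stands in the tray. On the rack's slope it stays where it is set down and must be pushed to move (friction).
- tin2: a round plain aluminium film tin with its lid on, 46 mm in diameter, 30 mm high, 60 g. Origin: centre of its underside, z up through the lid. Two to four tins are present; an absent one reads None. At the start it stands in the tray. On the rack's slope it stays where it is set down and must be pushed to move (friction).
- tin3: a round plain aluminium film tin with its lid on, 46 mm in diameter, 30 mm high, 60 g. Origin: centre of its underside, z up through the lid. Two to four tins are present; an absent one reads None. At the start it stands in the tray. On the rack's slope it stays where it is set down and must be pushed to move (friction).
- tin4: a round plain aluminium film tin with its lid on, 46 mm in diameter, 30 mm high, 60 g. Origin: centre of its underside, z up through the lid. Two to four tins are present; an absent one reads None. At the start it stands in the tray. On the rack's slope it stays where it is set down and must be pushed to move (friction).
- beaker: bystander, a glass beaker 72 mm wide, 90 mm high, beyond the rack's low end: leave it where it is. Origin: on its underside.
- amber: bystander, an amber glass bottle 60 mm wide, 150 mm high, beyond the drying plate: leave it where it is. Origin: on its underside.
- reel: bystander, a black film reel 60 mm wide, 32 mm high, on the robot's side of the rack: leave it where it is. Origin: on its underside.
- brush: bystander, a brush 150 mm long lying on the robot's side of the drying plate: leave it where it is. Origin: on its underside.
- jug: bystander, a white bottle 72 mm wide, 170 mm high, at the left side: leave it where it is. Origin: on its underside.
- jar: bystander, a grey jar 68 mm wide, 90 mm high, at the right side: leave it where it is. Origin: on its underside.
Not all that is in view belongs to the job. What is shaped like the tin3 but turquoise is not meant.

How it is judged:
By the outcome, as a careful person would: the job done as asked, in the order asked, and still so for the second after the job is handed in, with the robot touching nothing.
Of tin1, tin2, tin3, tin4 only 2 to 4 are there at a start; the rules pass over those that are not, and their reading is None.
At some moment in a run one of tin1, tin2, tin3, tin4, tray may be knocked a few centimetres aside while the robot is not near it.
Once in a run the grip may slacken for a moment while it holds something.
It also fails if it takes over 210 s, if anything falls off the work surface, if the arm or the gripper's body presses on something with over 40 N, if the wrist force passes 120 N, or if a joint passes its speed limit or range.

## Working session

There is one attempt and no reset: what is moved stays moved. The work goes in short steps, Python scripts to look and compute and a tool call to move; the robot and the scene stay as the last step left them, time stands still between calls to the robot, and variables do not carry over. Pictures are saved under pics/ and viewed, at most 14 in all, crops included, and the job is handed in when it is done.

Besides the shell and the picture viewer there is one more tool, called after "Call:" by a JSON object that holds its "api" and its "payload", one argument or row to a line. play_rows: Moves the arm, as the interface text tells. Shifts and turns lie within -1 to 1; 1 stands for 50 mm of shift or 90 degrees of turn. Its arguments: {"type":"object","properties":{"delta_pos":{"type":"array","items":{"type":"array","items":{"type":"number"}}},"rotation":{"type":"array","items":{"type":"array","items":{"type":"number"}}},"fingers":{"type":"number"},"grip_force":{"type":"number"}},"required":["delta_pos","rotation"]}

```bash
ls; mkdir -p pics; python3 - <<'E'
from rig import *
import cv2,numpy as np
for n in("top","side"):
    cv2.imwrite(f"pics/{n}0.png",camera(n)); m=camera_model(n); print(n,m)
o=get_obs();print(o['time_s'],o['tcp_pos'],o['ee_rot'],grip_depth)
E
```

```text
pics
top {'mtx': array([[358.50637254,   0.        , 261.51095524],
       [  0.        , 358.50637254, 191.00281703],
       [  0.        ,   0.        ,   1.        ]]), 'R': array([[ 0.10974309, -0.99395866, -0.00162519],
       [-0.97099244, -0.10685764, -0.21390447],
       [ 0.21243854,  0.02505258, -0.97685323]]), 't': array([ -36.79374244,  576.43490902, 1053.63233538])}
side {'mtx': array([[416.19455656,   0.        , 257.76917584],
       [  0.        , 416.19455656, 193.20455364],
       [  0.        ,   0.        ,   1.        ]]), 'R': array([[ 0.9506255 , -0.31028481,  0.00587357],
       [-0.17044612, -0.53782815, -0.8256446 ],
       [ 0.25934395,  0.78387768, -0.56415999]]), 't': array([-531.61268158,  171.24243124, 1394.004013  ])}
0.1 [ 196.15391001 -513.58662928  204.92772841] [[ 9.34190539e-01  3.56774359e-01 -3.06112092e-04]
 [ 3.56774484e-01 -9.34190013e-01  9.93867514e-04]
 [ 6.86195862e-05 -1.03767461e-03 -9.99999459e-01]] -18.8
```

View pics/top0.png

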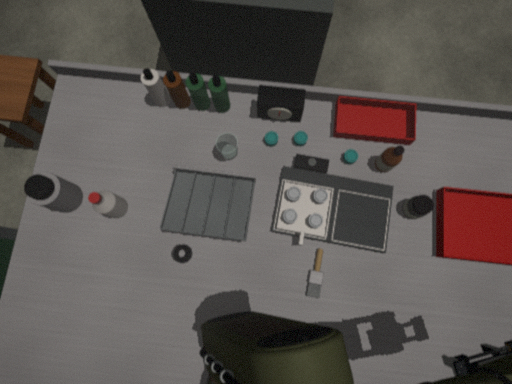

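View pics/side0.png

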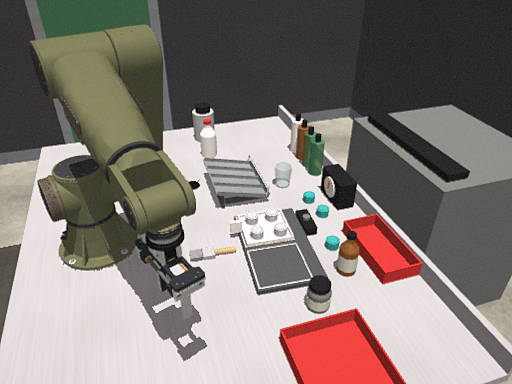

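The top view shows the rack at about (208,205), the tray with 4 tins on the warm mark at about (303,208), and the cool mark at (361,219). The side view agrees. Next I'll enlarge it.

```bash
python3 - <<'E'
import cv2,numpy as np
i=cv2.imread("pics/top0.png")
c=cv2.resize(i[150:260,265:400],None,fx=5.5,fy=5.4,interpolation=cv2.INTER_CUBIC)
cv2.imwrite("pics/c1.png",cv2.convertScaleAbs(c,alpha=1.3,beta=20))
c=cv2.resize(i[160:250,155:265],None,fx=6,fy=6,interpolation=cv2.INTER_CUBIC)
cv2.imwrite("pics/c2.png",cv2.convertScaleAbs(c,alpha=1.5,beta=20))
E
```

```text
(no output)
```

View pics/c1.png

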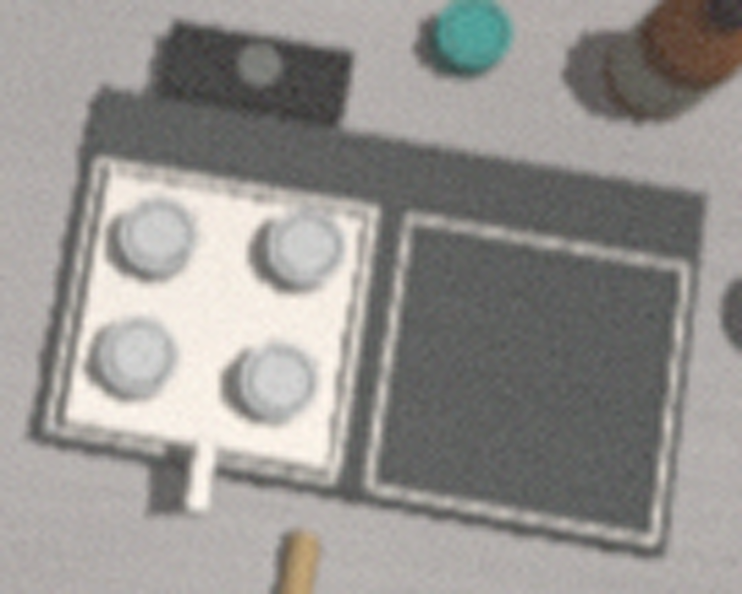

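View pics/c2.png

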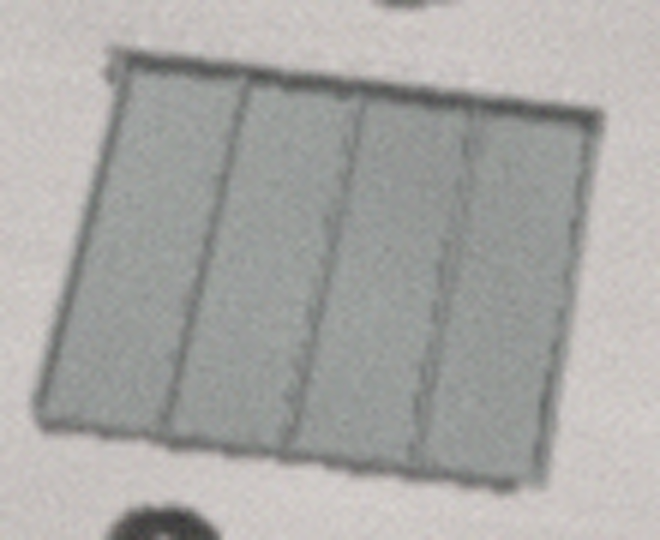

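c1 shows the tray square on the warm mark: outline corners at crop (100,158), (378,208), (338,483), (45,432). The tab is at about (202,480), and the tins are at (155,235), (303,245), (135,353) and (273,380). c2 shows the rack with its low end at the top and three inner walls.

```bash
cat > h.py <<'E'
import numpy as np,cv2
from scipy.optimize import least_squares
from scipy.spatial.transform import Rotation as Ro
from rig import *
def proj(m,X):
    c=np.asarray(X,float)@m['R'].T+m['t']; p=c@m['mtx'].T; return p[:,:2]/p[:,2:]
def ray(m,uv,z):
    d=m['R'].T@np.linalg.inv(m['mtx'])@np.array([*uv,1.]); C=-m['R'].T@m['t']
    return C+d*(z-C[2])/d[2]
def Rz(a): return Ro.from_euler('z',a).as_matrix()
def fit(m,uv,L,z,tilt=0,x0=(450,0,0)):
    f=lambda p:(proj(m,(Rz(p[2])@Ro.from_euler('y',tilt).as_matrix()@np.asarray(L,float).T).T+[p[0],p[1],z])-uv)
    r=least_squares(lambda p:f(p).ravel(),x0); return r.x,f(r.x)
E
python3 - <<'E'
from h import *
m=camera_model('top')
c1=lambda a:(np.array(a,float)-.0)/[5.5,5.4]+[264.6,149.6]
c2=lambda a:np.array(a,float)/6+[154.6,159.6]
h=83
sq=[(h,h),(h,-h),(-h,-h),(-h,h)]
L=[(a,b+92.5,0) for a,b in sq]+[(a,b-92.5,0) for a,b in sq]+[(130,182.5,0),(130,-182.5,0),(-90,-182.5,0),(-90,182.5,0)]
uv=c1([(100,158),(378,208),(338,483),(45,432),(407,214),(688,265),(655,542),(369,489),(97,88),(705,195),(662,553),(35,437)])
p,r=fit(m,uv,L,20); print('plate',p.round(3),np.abs(r).max(),r.round(1).tolist())
R=Rz(p[2]);
for t in [(155,235),(303,245),(135,353),(273,380)]:
    w=ray(m,c1(t),53); print('tin',w.round(1),(R.T@(w-[*p[:2],0])).round(1))
for nm,y in(('warm',92.5),('cool',-92.5)): print(nm,(R@[0,y,0]+[*p[:2],20]).round(1))
w=ray(m,c1((202,478)),70);print('tabtop mid',w.round(1),(R.T@(w-[*p[:2],0])).round(1))
L=[(-100,64,14),(-100,0,14),(-100,-64,14),(-100,130,14),(-100,-130,14)]+[(92,64,47),(92,0,47),(92,-64,47),(92,130,47),(92,-130,47)]
uv=c2([(165,428),(288,445),(415,460),(42,415),(545,478),(245,75),(360,91),(475,104),(115,57),(598,118)])
for tl in(.24,):
    for n in(10,5):
        q,r=fit(m,uv[:n],L[:n],50,tl,(450,200,0)); print('rack',q.round(3),r.round(1).tolist())
print(camera_model('wrist'))
E
```

```text
plate [ 5.36808e+02 -2.03881e+02 -7.50000e-02] 0.9629606078915458 [[-0.5, 0.3], [-0.6, 0.2], [-0.8, -0.1], [0.4, -0.3], [-0.0, 0.1], [0.1, -0.0], [0.2, -0.0], [-0.5, -0.1], [0.4, -0.7], [0.7, -0.7], [1.0, 0.6], [-0.3, 0.5]]
tin [583.  -71.4  53. ] [ 36.1 135.6  53. ]
tin [ 586.3 -155.6   53. ] [45.7 51.8 53. ]
tin [512.9 -66.5  53. ] [-34.2 135.2  53. ]
tin [ 505.9 -144.9   53. ] [-35.3  56.5  53. ]
warm [ 543.8 -111.6   20. ]
cool [ 529.8 -296.1   20. ]
tabtop mid [ 444.4 -108.4   70. ] [-99.3  88.3  70. ]
rack [ 5.14211e+02  1.81245e+02 -2.40000e-02] [[-0.3, 1.0], [0.4, 1.1], [0.6, 1.5], [-1.7, 0.2], [1.0, 1.5], [-1.4, -1.5], [-0.3, -1.5], [0.8, -1.0], [-0.6, -1.2], [1.3, -0.6]]
rack [ 5.17356e+02  1.82593e+02 -1.60000e-02] [[-0.4, 0.1], [0.4, 0.0], [0.6, 0.2], [-1.7, -0.5], [1.0, 0.0]]
{'mtx': array([[334.42636612,   0.        , 257.96427694],
       [  0.        , 334.42636612, 196.75674814],
       [  0.        ,   0.        ,   1.        ]]), 'R': array([[ 3.56237540e-01, -9.34395395e-01,  2.45067487e-04],
       [-9.04137080e-01, -3.44635353e-01,  2.52512602e-01],
       [-2.35862154e-01, -9.01760429e-02, -9.67593575e-01]]), 't': array([-549.77095901,  -27.02316959,  390.38047338])}
```

The plate fit agrees within 1 px and the rack is approximate. Next I move over the tray tab and measure with the wrist camera.

Call:
{"api": "play_rows", "payload": {
  "delta_pos": [
    [0,0,0],
    [0,0,0],
    [0,0,0]
  ],
  "rotation": [
    [0,0,0.0934],
    [0,0,0.0934],
    [0,0,0.0934]
  ],
  "fingers": 0
}}

```text
time_s: 0.48
tcp_pos: [196.2, -513.7, 205.1]
ee_rot: [[0.997, -0.08, -0.0], [-0.08, -0.997, 0.001], [-0.0, -0.001, -1.0]]
wrist_force: [0.5, 0.0, 0.6]
gripper_width: 93.4
grasp_force: 0.0
```

Call:
{"api": "play_rows", "payload": {
  "delta_pos": [
    [0.48,-0.94,0],
    [0.48,-0.94,0],
    [0.48,-0.94,0],
    [0.48,-0.94,0],
    [0.48,-0.94,0],
    [0.48,-0.94,0],
    [0.48,-0.94,0],
    [0.48,-0.94,0],
    [0.48,-0.94,0],
    [0,0,0]
  ],
  "rotation": [
    [0,0,0],
    [0,0,0],
    [0,0,0],
    [0,0,0],
    [0,0,0],
    [0,0,0],
    [0,0,0],
    [0,0,0],
    [0,0,0],
    [0,0,0]
  ]
}}

```text
time_s: 1.72
tcp_pos: [444.3, -105.8, 205.1]
ee_rot: [[0.997, -0.071, -0.001], [-0.071, -0.997, 0.0], [-0.001, -0.0, -1.0]]
wrist_force: [-0.4, -0.3, -0.0]
gripper_width: 94.3
grasp_force: 0.0
```

```bash
python3 - <<'E'
from h import *
o=get_obs();print(o['time_s'],o['tcp_pos'],o['ee_rot'].round(4).tolist() if hasattr(o['ee_rot'],'round') else o['ee_rot'])
m=camera_model('wrist');i=camera('wrist');np.savez('w1.npz',**m)
cv2.imwrite('pics/w1r.png',i);cv2.imwrite('pics/w1.png',cv2.resize(i,(800,600),interpolation=cv2.INTER_CUBIC))
E
```

```text
1.725 [ 444.27027495 -105.83631413  205.10113936] [[0.9975, -0.0711, -0.0006], [-0.0711, -0.9975, 0.0004], [-0.0006, -0.0004, -1.0]]
```

View pics/w1.png

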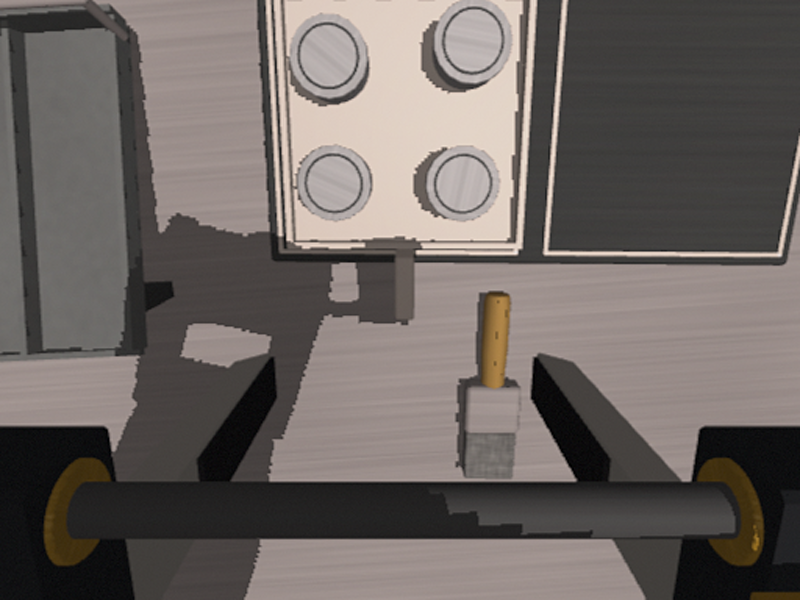

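The wrist view shows the tab top at (404, 250–320), the tins at (328,55), (472,42), (334,182) and (464,182), and the mark corners at (280,252), (522,252), (546,254) and (783,257).

```bash
python3 - <<'E'
from h import *
m=dict(np.load('w1.npz'));p=np.array([536.8,-203.9,-.075]);R=Rz(p[2])
def s(n,uv,z):
    w=ray(m,np.array(uv)*.64,z); print(n,w.round(1),(R.T@(w-[*p[:2],0])).round(1))
for n,uv,z in [('tab far',(404,320),70),('tab near',(404,250),70),('tL',(395,300),70),('tR',(413,300),70),('markBL',(281,253),20),('markBR',(522,251),20),('coolBL',(546,254),20),('coolBR',(782,257),20),('plateBL',(274,260),20),('rimBL',(285,246),34),('rimBR',(517,246),34),('t1',(328,56),53),('t2',(472,42),53),('t3',(334,182),53),('t4',(464,182),53),('brushtip',(497,293),15),('rackBR',(142,353),50+24+10)]: s(n,uv,z)
E
```

```text
tab far [ 426.1 -105.6   70. ] [-117.7   89.7   70. ]
tab near [ 470.1 -108.8   70. ] [-73.6  89.9  70. ]
tL [ 439.4 -101.    70. ] [-104.8   95.3   70. ]
tR [ 438.6 -112.1   70. ] [-104.8   84.2   70. ]
markBL [466.8 -22.1  20. ] [-83.4 176.1  20. ]
markBR [ 456.1 -190.9   20. ] [-81.4   6.9  20. ]
coolBL [ 452.8 -207.7   20. ] [-83.5 -10.1  20. ]
coolBR [ 438.7 -373.5   20. ] [ -85.1 -176.5   20. ]
plateBL [462.3 -16.5  20. ] [-88.4 181.3  20. ]
rimBL [473.3 -28.8  34. ] [-76.5 169.9  34. ]
rimBR [ 462.1 -184.6   34. ] [-76.   13.7  34. ]
t1 [584.1 -72.5  53. ] [ 37.3 134.5  53. ]
t2 [ 585.6 -156.6   53. ] [45.1 50.9 53. ]
t3 [512.8 -68.5  53. ] [-34.1 133.2  53. ]
t4 [ 507.  -148.6   53. ] [-33.8  52.9  53. ]
brushtip [ 425.9 -173.5   15. ] [-112.9   22.    15. ]
rackBR [420.8  54.6  84. ] [-135.1  249.1   84. ]
```

Call:
{"api": "play_rows", "payload": {
  "delta_pos": [
    [0,0.02,0.8],
    [0,0,0.8],
    [0,0,0.8],
    [0,0,0.84],
    [0,0,0],
    [0,0,0]
  ],
  "rotation": [
    [0,0,0.0045],
    [0,0,0],
    [0,0,0],
    [0,0,0],
    [0,0,0],
    [0,0,0]
  ]
}}

```text
time_s: 2.52
tcp_pos: [443.8, -110.1, 44.9]
ee_rot: [[0.997, -0.083, 0.001], [-0.083, -0.997, -0.0], [0.001, 0.0, -1.0]]
wrist_force: [-0.1, -0.0, -0.2]
gripper_width: 94.1
grasp_force: 0.0
```

Call:
{"api": "play_rows", "payload": {
  "delta_pos": [
    [0,0,0],
    [0,0,0],
    [0,0,0],
    [0,0,0],
    [0,0,0],
    [0,0,0]
  ],
  "rotation": [
    [0,0,0],
    [0,0,0],
    [0,0,0],
    [0,0,0],
    [0,0,0],
    [0,0,0]
  ],
  "fingers": 1,
  "grip_force": 30
}}

```text
time_s: 3.28
tcp_pos: [443.4, -109.2, 43.4]
ee_rot: [[0.997, -0.082, -0.0], [-0.082, -0.997, 0.0], [-0.0, -0.0, -1.0]]
wrist_force: [-0.3, -0.1, -0.4]
gripper_width: 37.3
grasp_force: 0.0
```

Call:
{"api": "play_rows", "payload": {
  "delta_pos": [
    [0,-0.05,0],
    [0,0,0],
    [0,0,0],
    [0,0,0],
    [0,0,0]
  ],
  "rotation": [
    [0,0,0],
    [0,0,0],
    [0,0,0],
    [0,0,0],
    [0,0,0]
  ]
}}

```text
time_s: 3.9
tcp_pos: [443.6, -106.7, 43.4]
ee_rot: [[0.997, -0.082, -0.0], [-0.082, -0.997, 0.0], [-0.0, -0.0, -1.0]]
wrist_force: [0.3, 2.6, 0.1]
gripper_width: 11.8
grasp_force: 30.0
```

Call:
{"api": "play_rows", "payload": {
  "delta_pos": [
    [0,0.2,0],
    [0,0.4,0],
    [0,0.5,0],
    [0,0.5,0],
    [0,0.5,0],
    [0,0.5,0],
    [0,0.5,0],
    [0,0.4,0],
    [0,0.2,0],
    [0,0,0]
  ],
  "rotation": [
    [0,0,0],
    [0,0,0],
    [0,0,0],
    [0,0,0],
    [0,0,0],
    [0,0,0],
    [0,0,0],
    [0,0,0],
    [0,0,0],
    [0,0,0]
  ]
}}

```text
time_s: 5.15
tcp_pos: [428.2, -291.5, 43.4]
ee_rot: [[0.997, -0.083, -0.0], [-0.083, -0.997, -0.0], [-0.0, 0.0, -1.0]]
wrist_force: [0.2, 1.5, 1.6]
gripper_width: 11.8
grasp_force: 30.1
```

Call:
{"api": "play_rows", "payload": {
  "delta_pos": [
    [0,0,0],
    [0,0,0]
  ],
  "rotation": [
    [0,0,0],
    [0,0,0]
  ]
}}

```text
time_s: 5.4
tcp_pos: [428.3, -290.9, 43.5]
ee_rot: [[0.997, -0.082, -0.0], [-0.082, -0.997, -0.0], [-0.0, 0.0, -1.0]]
wrist_force: [-1.6, 0.4, 0.2]
gripper_width: 11.8
grasp_force: 30.0
```

```bash
python3 - <<'E'
from h import *
m=camera_model('wrist');i=camera('wrist');np.savez('w2.npz',**m)
cv2.imwrite('pics/w2r.png',i);cv2.imwrite('pics/w2.png',cv2.resize(i,(800,600),interpolation=cv2.INTER_CUBIC))
E
```

```text
(no output)
```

View pics/w2.png

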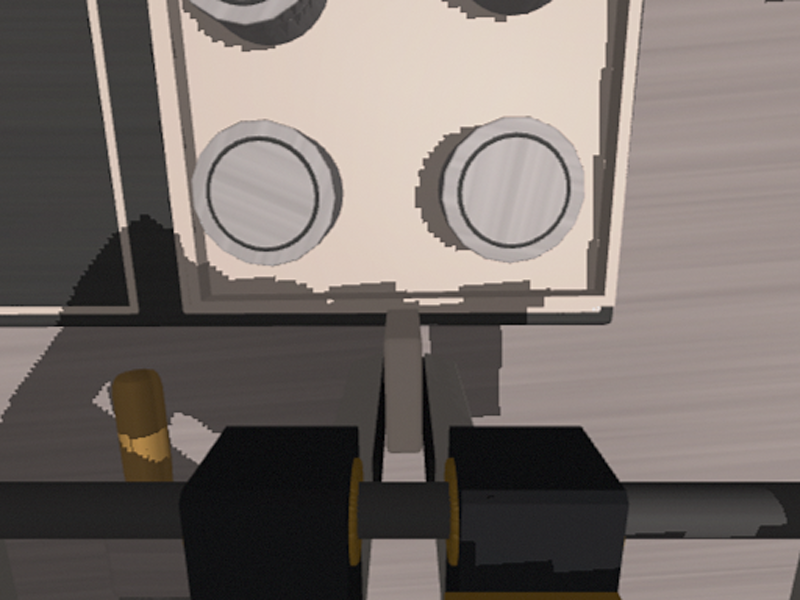

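The tray is at the cool mark with all four tins upright. I'll release, rise and check the position.

Call:
{"api": "play_rows", "payload": {
  "delta_pos": [
    [0,0,0],
    [0,0,0],
    [0,0,-0.8],
    [0,0,-0.8],
    [0,0,-1],
    [0.2,0,-1],
    [0.8,0,0],
    [0,0,0],
    [0,0,0]
  ],
  "rotation": [
    [0,0,0],
    [0,0,0],
    [0,0,0],
    [0,0,0],
    [0,0,0],
    [0,0,0],
    [0,0,0],
    [0,0,0],
    [0,0,0]
  ],
  "fingers": 0
}}

```text
time_s: 6.58
tcp_pos: [477.7, -295.1, 222.9]
ee_rot: [[0.997, -0.082, -0.001], [-0.082, -0.997, 0.001], [-0.001, -0.001, -1.0]]
wrist_force: [0.1, -0.1, -0.2]
gripper_width: 93.1
grasp_force: 0.0
```

```bash
python3 - <<'E'
from h import *
m=camera_model('wrist');i=camera('wrist');np.savez('w3.npz',**m)
cv2.imwrite('pics/w3r.png',i);cv2.imwrite('pics/w3.png',cv2.resize(i[:260],(800,406),interpolation=cv2.INTER_CUBIC))
print(get_obs()['tcp_pos'])
E
```

```text
[ 477.49689764 -295.14323743  223.02803866]
```

View pics/w3.png

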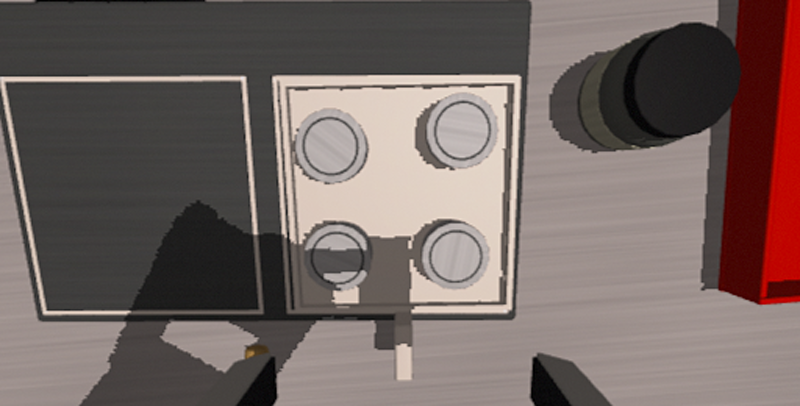

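The tray sits inside the cool outline. The gap shows on the left but is unclear on the right, so I'll take one contrast-stretched crop of this frame.

```bash
python3 - <<'E'
from h import *
i=cv2.imread('pics/w3r.png')[40:215,160:350].astype(float)
i=np.clip((i-60)/(250-60),0,1)**1.8*255
cv2.imwrite('pics/c3.png',cv2.resize(i.astype(np.uint8),(760,600),interpolation=cv2.INTER_CUBIC))
E
```

```text
(no output)
```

View pics/c3.png

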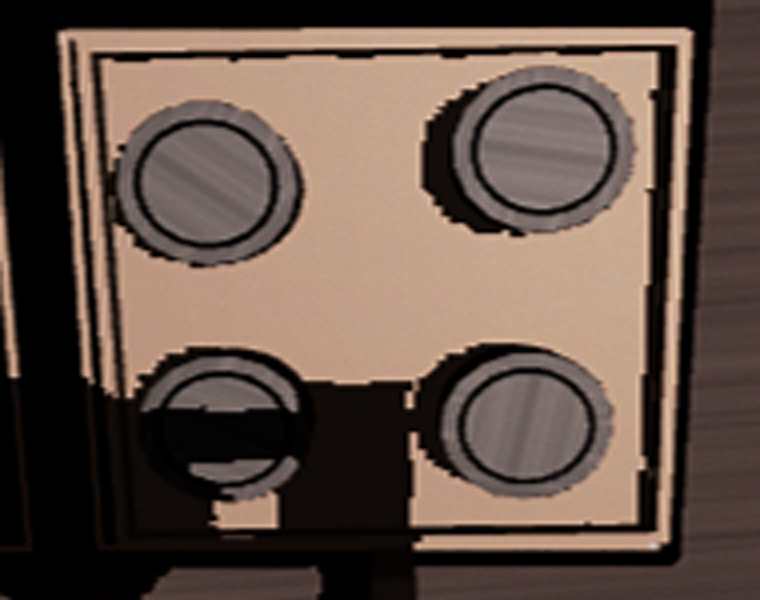

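c3: the left outline edge runs (60,33)→(105,548) and the rim's outer edge is at about (77,40)→(120,540). The right rim edge runs (692,32)→(663,548).

```bash
python3 - <<'E'
from h import *
m=dict(np.load('w3.npz'));p=np.array([536.8,-203.9,-.078]);R=Rz(p[2])
def s(n,uv,z,f=1):
    uv=np.array(uv)/[4,600/175]+[159.6,39.6] if f else np.array(uv)*.64
    w=ray(m,uv,z); print(n,w.round(1),(R.T@(w-[*p[:2],0])).round(1))
for n,uv,z in [('oL0',(60,33),20),('oL1',(105,548),20),('rL0',(77,40),34),('rL1',(115,500),34),('rR0',(692,32),34),('rR1',(663,546),34),('rT',(400,30),34),('rB',(500,550),34),('asmarkT',(300,30),20),('t1',(205,183),53),('t2',(545,148),53),('t3',(222,425),53),('t4',(526,424),53)]:s(n,uv,z)
for n,uv,z in [('wmTL',(2,79),20),('wmTR',(245,77),20),('wmBR',(263,313),20),('wmBL',(43,313),20),('plBR',(515,320),20),('plTR',(530,0),20),('tabend',(404,379),70),('tabL',(396,360),70),('tabR',(412,360),70)]:s(n,uv,z,0)
E
```

```text
oL0 [ 618.3 -218.6   20. ] [82.4 -8.3 20. ]
oL1 [ 453.8 -207.9   20. ] [-82.5 -10.5  20. ]
rL0 [ 613.6 -225.7   34. ] [ 78.2 -15.8  34. ]
rL1 [ 473.3 -216.4   34. ] [-62.3 -17.4  34. ]
rR0 [ 602.8 -382.5   34. ] [  79.7 -172.9   34. ]
rR1 [ 444.8 -370.    34. ] [ -78.8 -172.8   34. ]
rT [ 609.5 -308.2   34. ] [ 80.6 -98.3  34. ]
rB [ 447.2 -323.6   34. ] [ -80.  -126.3   34. ]
asmarkT [ 613.9 -282.1   20. ] [ 83.  -71.9  20. ]
t1 [ 569.3 -256.    53. ] [ 36.4 -49.4  53. ]
t2 [ 571.9 -341.1   53. ] [  45.7 -134.1   53. ]
t3 [ 498.3 -252.    53. ] [-34.6 -51.   53. ]
t4 [ 492.  -331.8   53. ] [ -34.7 -131.    53. ]
wmTL [632.2 -35.3  20. ] [ 82.  175.5  20. ]
wmTR [ 619.8 -199.8   20. ] [82.5 10.5 20. ]
wmBR [ 454.4 -187.    20. ] [-83.4  10.4  20. ]
wmBL [468.3 -20.8  20. ] [-82.6 177.2  20. ]
plBR [ 433.  -377.4   20. ] [ -89.9 -181.1   20. ]
plTR [ 650.7 -393.5   20. ] [ 128.4 -180.2   20. ]
tabend [ 412.6 -290.8   70. ] [-117.   -96.3   70. ]
tabL [ 426.8 -286.6   70. ] [-103.2  -91.    70. ]
tabR [ 425.9 -297.3   70. ] [-103.3 -101.8   70. ]
```

The tray is about 1.8 mm too far towards -y. That's inside the outline, but I'll re-pinch the tab and nudge it to centre.

Call:
{"api": "play_rows", "payload": {
  "delta_pos": [
    [-1,0,0],
    [0,0,0.9],
    [0,0,0.9],
    [0,0,0.9],
    [0,0,0.9],
    [0,0,0]
  ],
  "rotation": [
    [0,0,0],
    [0,0,0],
    [0,0,0],
    [0,0,0],
    [0,0,0],
    [0,0,0]
  ],
  "fingers": 0.5
}}

```text
time_s: 7.38
tcp_pos: [426.4, -290.1, 41.3]
ee_rot: [[0.997, -0.083, -0.004], [-0.083, -0.997, 0.003], [-0.005, -0.003, -1.0]]
wrist_force: [0.7, -0.0, 0.5]
gripper_width: 47.1
grasp_force: 0.0
```

Call:
{"api": "play_rows", "payload": {
  "delta_pos": [
    [0,0,0],
    [0,0,0],
    [0,0,0],
    [0,0,0],
    [0,0,0],
    [0,0,0]
  ],
  "rotation": [
    [0,0,0],
    [0,0,0],
    [0,0,0],
    [0,0,0],
    [0,0,0],
    [0,0,0]
  ],
  "fingers": 1
}}

```text
time_s: 8.12
tcp_pos: [428.6, -291.2, 44.1]
ee_rot: [[0.997, -0.082, 0.001], [-0.082, -0.997, -0.0], [0.001, 0.0, -1.0]]
wrist_force: [-1.7, 2.5, 7.1]
gripper_width: 11.6
grasp_force: 30.0
```

Call:
{"api": "play_rows", "payload": {
  "delta_pos": [
    [0,-0.035,0],
    [0,0,0],
    [0,0,0]
  ],
  "rotation": [
    [0,0,0],
    [0,0,0],
    [0,0,0]
  ]
}}

```text
time_s: 8.5
tcp_pos: [428.8, -289.8, 44.1]
ee_rot: [[0.997, -0.082, 0.001], [-0.082, -0.997, -0.001], [0.001, 0.001, -1.0]]
wrist_force: [-2.1, -1.4, 6.4]
gripper_width: 11.6
grasp_force: 30.0
```

Call:
{"api": "play_rows", "payload": {
  "delta_pos": [
    [0,0,0],
    [0,0,0],
    [0,0,0],
    [0,0,-0.9],
    [0,0,-0.9],
    [0,0,-0.9],
    [0,0,-0.9],
    [0,0,0],
    [0,0,0]
  ],
  "rotation": [
    [0,0,0],
    [0,0,0],
    [0,0,0],
    [0,0,0],
    [0,0,0],
    [0,0,0],
    [0,0,0],
    [0,0,0],
    [0,0,0]
  ],
  "fingers": 0
}}

```text
time_s: 9.62
tcp_pos: [428.2, -289.1, 222.5]
ee_rot: [[0.997, -0.082, -0.001], [-0.082, -0.997, 0.001], [-0.001, -0.001, -1.0]]
wrist_force: [-0.3, 0.7, -0.3]
gripper_width: 93.4
grasp_force: 0.0
```

```bash
cat >> h.py <<'E'
P=np.array([536.8,-203.9,-.078])
def tins(name='wrist',z=53,tag=None,sz=(22,42)):
    "circle centres of grey lids seen by camera, at height z"
    o=get_obs(); m=camera_model(name); i=camera(name)
    if tag: cv2.imwrite(f'pics/{tag}.png',i)
    return o,m,i
E
python3 - <<'E'
from h import *
o,m,i=tins(tag='w4r'); print(o['tcp_pos'].round(1))
g=cv2.medianBlur(cv2.cvtColor(i,cv2.COLOR_BGR2GRAY),3)
c=cv2.HoughCircles(g,cv2.HOUGH_GRADIENT,1,35,param1=120,param2=16,minRadius=14,maxRadius=26)
R=Rz(P[2])
for x,y,r in c[0]:
    w=ray(m,(x,y),53);print((x,y,r),w.round(1),(R.T@(w-[*P[:2],0])).round(1))
E
```

```text
[ 428.2 -289.1  222.5]
(np.float32(294.5), np.float32(115.5), np.float32(22.9)) [ 491.1 -332.1   53. ] [ -35.6 -131.4   53. ]
(np.float32(211.5), np.float32(37.5), np.float32(24.3)) [ 570.4 -256.7   53. ] [ 37.6 -50.1  53. ]
(np.float32(299.5), np.float32(28.5), np.float32(25.4)) [ 571.3 -341.3   53. ] [  45.1 -134.3   53. ]
(np.float32(216.5), np.float32(115.5), np.float32(16.9)) [ 497.7 -253.2   53. ] [-35.2 -52.2  53. ]
(np.float32(400.5), np.float32(21.5), np.float32(25.4)) [ 569.4 -437.2   53. ] [  50.7 -230.    53. ]
```

```bash
python3 - <<'E'
from h import *
o=get_obs();print(o['joint_pos'].round(3))
i=cv2.imread('pics/top0.png');m=camera_model('top')
for n,uv,z in [('amber base',(385,163),0),('amber top',(399,149),150),('beaker top',(228,140),90),('beaker base',(229,153),0),('jar top',(428,200),90),('jarbase',(417,208),0),('reel',(181,252),32),('jug top',(95,198),170)]: print(n,ray(m,uv,z).round(0))
E
```

```text
[-0.665  0.213  1.59   0.     1.34   0.988]
amber base [ 731. -372.    0.]
amber top [ 728. -363.  150.]
beaker top [722. 148.  90.]
beaker base [709. 151.   0.]
jar top [ 598. -476.   90.]
jarbase [ 590. -481.    0.]
reel [365. 253.  32.]
jug top [483. 484. 170.]
```

Next I rotate the tool to fore/aft closing (tool y along x) and hover over tin C.

Call:
{"api": "play_rows", "payload": {
  "delta_pos": [
    [0,0,0],
    [0,0,0],
    [0,0,0],
    [0,0,0],
    [0,0,0],
    [0,0,0],
    [0,0,0],
    [0,0,0],
    [0,0,0],
    [0,0,0]
  ],
  "rotation": [
    [0,0,-0.104],
    [0,0,-0.104],
    [0,0,-0.104],
    [0,0,-0.104],
    [0,0,-0.104],
    [0,0,-0.104],
    [0,0,-0.104],
    [0,0,-0.104],
    [0,0,-0.104],
    [0,0,-0.104]
  ],
  "fingers": 0.32
}}

```text
time_s: 10.92
tcp_pos: [428.1, -289.1, 222.0]
ee_rot: [[0.014, 1.0, -0.002], [1.0, -0.014, 0.002], [0.002, -0.002, -1.0]]
wrist_force: [0.3, 0.6, -0.2]
gripper_width: 64.0
grasp_force: 0.0
```

Call:
{"api": "play_rows", "payload": {
  "delta_pos": [
    [0.38,0.7,0],
    [0.38,0.7,0.7],
    [0,0,0.7],
    [0,0,0],
    [0,0,0]
  ],
  "rotation": [
    [0,0,0],
    [0,0,0],
    [0,0,0],
    [0,0,0],
    [0,0,0]
  ]
}}

```text
time_s: 11.55
tcp_pos: [499.3, -253.1, 154.3]
ee_rot: [[0.02, 1.0, 0.0], [1.0, -0.02, -0.0], [-0.0, 0.0, -1.0]]
wrist_force: [0.4, 0.3, 0.4]
gripper_width: 64.0
grasp_force: 0.0
```

```bash
cat > look.py <<'E'
from h import *
import sys
z=float(sys.argv[1]) if len(sys.argv)>1 else 53
o=get_obs(); m=camera_model('wrist'); i=camera('wrist'); cv2.imwrite('pics/last.png',i); np.savez('last.npz',**m)
T=np.array(o['tcp_pos']);E=np.array(o['ee_rot']); print(T.round(1),'yaw',np.arctan2(E[1,0],E[0,0]).round(4))
g=cv2.medianBlur(cv2.cvtColor(i,cv2.COLOR_BGR2GRAY),3)
C=-m['R'].T@m['t']; r0=m['mtx'][0,0]*23/(C[2]-z)
c=cv2.HoughCircles(g,cv2.HOUGH_GRADIENT,1,40,param1=120,param2=16,minRadius=int(r0*.8),maxRadius=int(r0*1.2))
for x,y,r in (c[0] if c is not None else []):
    w=ray(m,(x,y),z); print('px',x,y,'r',round(r/r0,2),w.round(1),'tool d',(E.T@(w-T))[:2].round(1))
E
python3 look.py
```

```text
[ 499.3 -253.1  154.3] yaw 1.5508
px 256.5 194.5 r 0.94 [ 497.1 -251.8   53. ] tool d [ 1.3 -2.3]
px 338.5 195.5 r 0.81 [ 568.2 -254.2   53. ] tool d [ 0.4 68.9]
px 251.5 281.5 r 0.97 [ 490.6 -335.3   53. ] tool d [-82.3  -7.1]
px 495.5 177.5 r 0.89 [ 702.1 -241.1   53. ] tool d [ 16.2 202.5]
px 334.5 365.5 r 0.98 [ 571.4 -430.2   53. ] tool d [-175.5   75.6]
px 509.5 30.5 r 0.79 [ 694.4 -125.7   53. ] tool d [131.3 192.5]
```

Call:
{"api": "play_rows", "payload": {
  "delta_pos": [
    [0.02,-0.03,0.8],
    [0,0,0.8],
    [0,0,0.7],
    [0,0,0],
    [0,0,0]
  ],
  "rotation": [
    [0,0,0],
    [0,0,0],
    [0,0,0],
    [0,0,0],
    [0,0,0]
  ]
}}

```text
time_s: 12.22
tcp_pos: [498.6, -252.5, 40.6]
ee_rot: [[0.02, 1.0, 0.002], [1.0, -0.02, -0.001], [-0.001, 0.002, -1.0]]
wrist_force: [0.6, 0.1, 0.2]
gripper_width: 63.8
grasp_force: 0.0
```

Call:
{"api": "play_rows", "payload": {
  "delta_pos": [
    [0,0,0],
    [0,0,0],
    [0,0,0],
    [0,0,0],
    [0,0,0]
  ],
  "rotation": [
    [0,0,0],
    [0,0,0],
    [0,0,0],
    [0,0,0],
    [0,0,0]
  ],
  "fingers": 1,
  "grip_force": 30
}}

```text
time_s: 12.85
tcp_pos: [498.2, -252.0, 39.4]
ee_rot: [[0.02, 1.0, 0.001], [1.0, -0.02, -0.001], [-0.001, 0.001, -1.0]]
wrist_force: [-1.7, 0.8, 7.8]
gripper_width: 45.1
grasp_force: 30.0
```

Call:
{"api": "play_rows", "payload": {
  "delta_pos": [
    [0,0,-0.3],
    [0,0,-0.8],
    [0,0,-0.9],
    [0.3,0,-0.9],
    [0.9,0,0],
    [0.9,0,0],
    [0.9,0,0],
    [0.9,0,0],
    [0.9,0,0],
    [0.9,0,0]
  ],
  "rotation": [
    [0,0,0],
    [0,0,0],
    [0,0,0],
    [0,0,0],
    [0,0,0],
    [0,0,0],
    [0,0,0],
    [0,0,0],
    [0,0,0],
    [0,0,0]
  ]
}}

```text
time_s: 14.1
tcp_pos: [503.1, 34.7, 184.5]
ee_rot: [[0.02, 1.0, 0.001], [1.0, -0.02, 0.0], [0.0, 0.001, -1.0]]
wrist_force: [0.6, -0.2, -0.1]
gripper_width: 45.4
grasp_force: 30.0
```

Call:
{"api": "play_rows", "payload": {
  "delta_pos": [
    [0.9,0,0],
    [0.4,0,0],
    [0,0,0],
    [0,0,0]
  ],
  "rotation": [
    [0,0,0],
    [0,0,0],
    [0,0,0],
    [0,0,0]
  ]
}}

```text
time_s: 14.6
tcp_pos: [504.6, 97.5, 183.9]
ee_rot: [[0.02, 1.0, 0.0], [1.0, -0.02, -0.0], [-0.0, 0.0, -1.0]]
wrist_force: [0.8, -1.2, -0.6]
gripper_width: 44.9
grasp_force: 30.0
```

```bash
python3 - <<'E'
from h import *
o=get_obs();print(o['tcp_pos'],o['gripper_width'])
m=camera_model('wrist');i=camera('wrist');np.savez('w5.npz',**m)
cv2.imwrite('pics/w5r.png',i);cv2.imwrite('pics/w5.png',cv2.resize(i,(800,600),interpolation=cv2.INTER_CUBIC))
E
```

```text
[504.57436432  97.52397458 183.87483233] 44.88486886530818
```

View pics/w5.png

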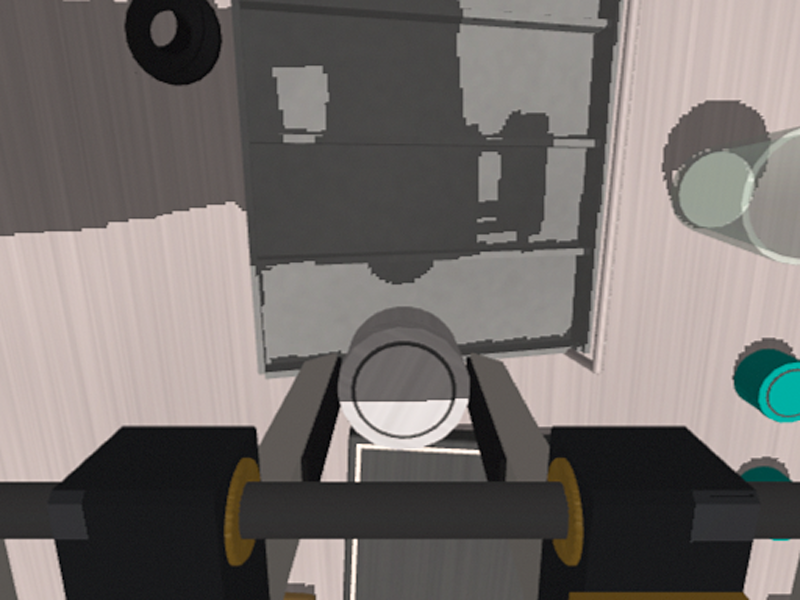

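The carried tin is upright. Wall tops start at (254,260) and (248,142) and end at (583,251), (595,142) and (606,22). The outer corner is at (262,373) and the bar's end is at about (597,372).

```bash
python3 - <<'E'
from h import *
m=dict(np.load('w5.npz'))
uv=np.array([(254,260),(248,142),(262,373),(583,251),(595,142),(606,22)],float)*.64
L=np.array([(-100,-64,14),(-100,0,14),(-100,-130,14),(100,-64,14),(100,0,14),(100,64,14)],float)
q,r=fit(m,uv,L,50,.24,(515,182,-.02)); print(q.round(3),(r/.64).round(1).tolist())
R=Rz(q[2])@Ro.from_euler('y',.24).as_matrix()
for X in [(92,-130,41),(92,-130,47),(100,-130,0),(100,-130,18),(-104,-130,14)]: print(X,(proj(m,[R@X+[q[0],q[1],50]])/.64).round(0))
E
```

```text
[ 5.19328e+02  1.86481e+02 -2.30000e-02] [[-0.8, 2.4], [-3.7, -5.4], [-0.6, 4.7], [3.4, -0.9], [1.3, 0.4], [1.2, 0.8]]
(92, -130, 41) [[590. 366.]]
(92, -130, 47) [[596. 369.]]
(100, -130, 0) [[566. 344.]]
(100, -130, 18) [[581. 352.]]
(-104, -130, 14) [[254. 378.]]
```

Call:
{"api": "play_rows", "payload": {
  "delta_pos": [
    [0,0,0],
    [0,0,0],
    [-0.15,0.26,0],
    [0,0,0.6],
    [0,0,0.7],
    [0,0,0.6],
    [0,0,0.1],
    [0,0,0],
    [0,0,0]
  ],
  "rotation": [
    [0.0764,0,0],
    [0.0764,0,0],
    [0,0,0],
    [0,0,0],
    [0,0,0],
    [0,0,0],
    [0,0,0],
    [0,0,0],
    [0,0,0]
  ]
}}

```text
time_s: 15.78
tcp_pos: [494.2, 90.8, 84.4]
ee_rot: [[0.02, 0.972, -0.235], [1.0, -0.019, 0.005], [0.0, -0.235, -0.972]]
wrist_force: [0.4, -0.4, -1.4]
gripper_width: 45.1
grasp_force: 30.0
```

```bash
cat > rk.py <<'E'
from h import *
O=np.array([518,185.5,50.]);RK=Rz(-.022)@Ro.from_euler('y',.24).as_matrix()
def state():
    o=get_obs();T=np.array(o['tcp_pos']);E=np.array(o['ee_rot'])
    print('t',round(o['time_s'],2),'tcp',T.round(1),'chute',(RK.T@(T-O)).round(1),'err',(Ro.from_matrix(RK.T@E@np.array([[0,1,0],[1,0,0],[0,0,-1]])).as_rotvec()).round(3),'F',np.round(o['wrist_force'],1),'w',round(o['gripper_width'],1),'gf',round(o['grasp_force'],1))
    return T,E
def togo(x,y,z):
    T,E=state(); print('tool units to',(x,y,z),(E.T@(RK@[x,y,z]+O-T)/50).round(3))
E
python3 -c "from rk import *;togo(-30,-96,16.5)"
```

```text
t 15.78 tcp [494.2  90.8  84.4] chute [-29.2 -95.2  28.3] err [-0.    -0.003  0.002] F [ 0.4 -0.4 -1.4] w 45.1 gf 30.0
tool units to (-30, -96, 16.5) [-0.016 -0.016  0.236]
```

Call:
{"api": "play_rows", "payload": {
  "delta_pos": [
    [-0.016,-0.016,0.1],
    [0,0,0.06],
    [0,0,0.04],
    [0,0,0]
  ],
  "rotation": [
    [0,0,0],
    [0,0,0],
    [0,0,0],
    [0,0,0]
  ]
}}

```text
time_s: 16.27
tcp_pos: [490.2, 90.2, 74.4]
ee_rot: [[0.019, 0.971, -0.237], [1.0, -0.019, 0.005], [-0.0, -0.237, -0.971]]
wrist_force: [-2.0, -0.3, 7.5]
gripper_width: 45.1
grasp_force: 30.0
```

Call:
{"api": "play_rows", "payload": {
  "delta_pos": [
    [0,0,0.02],
    [0,0,0.02],
    [0,0,0]
  ],
  "rotation": [
    [0,0,0],
    [0,0,0],
    [0,0,0]
  ]
}}

```text
time_s: 16.65
tcp_pos: [490.2, 90.2, 74.2]
ee_rot: [[0.019, 0.972, -0.236], [1.0, -0.019, 0.005], [0.0, -0.236, -0.972]]
wrist_force: [-7.1, -1.4, 27.7]
gripper_width: 45.3
grasp_force: 30.0
```

```bash
python3 -c "from rk import *;togo(-30,-96,16.5)"
```

```text
t 16.65 tcp [490.2  90.2  74.2] chute [-30.7 -95.9  17.4] err [-0.001 -0.002  0.003] F [-7.1 -1.4 27.7] w 45.3 gf 30.0
tool units to (-30, -96, 16.5) [-0.002  0.013  0.019]
```

Contact is clean at 17.4 mm above the floor. I'll release, rise, shut the fingers behind the tin and push.

Call:
{"api": "play_rows", "payload": {
  "delta_pos": [
    [0,0,-0.02],
    [0,0,0],
    [0,0,-0.3],
    [0,0,-0.4],
    [0,0,0]
  ],
  "rotation": [
    [0,0,0],
    [0,0,0],
    [0,0,0],
    [0,0,0],
    [0,0,0]
  ],
  "fingers": 0.35
}}

```text
time_s: 17.27
tcp_pos: [499.3, 90.1, 108.3]
ee_rot: [[0.02, 0.972, -0.235], [1.0, -0.019, 0.005], [0.0, -0.235, -0.972]]
wrist_force: [0.1, 0.9, -0.3]
gripper_width: 61.3
grasp_force: 0.0
```

Call:
{"api": "play_rows", "payload": {
  "delta_pos": [
    [0,-0.5,0],
    [0,-0.45,0],
    [0,0,0],
    [0,0,0],
    [0,0,0],
    [0,0,0.2],
    [0,0,0.4],
    [0,0,0.2],
    [0,0,0]
  ],
  "rotation": [
    [0,0,0],
    [0,0,0],
    [0,0,0],
    [0,0,0],
    [0,0,0],
    [0,0,0],
    [0,0,0],
    [0,0,0],
    [0,0,0]
  ],
  "fingers": 1
}}

```text
time_s: 18.4
tcp_pos: [442.2, 91.1, 78.5]
ee_rot: [[0.02, 0.971, -0.239], [1.0, -0.019, 0.005], [-0.0, -0.239, -0.971]]
wrist_force: [0.2, 0.1, 0.2]
gripper_width: 0.5
grasp_force: 0.0
```

```bash
python3 -c "from rk import *;togo(41,-96,10)"
```

```text
t 18.4 tcp [442.2  91.1  78.5] chute [-78.4 -96.1  10.2] err [-0.001  0.001  0.002] F [0.2 0.1 0.2] w 0.5 gf 0.0
tool units to (41, -96, 10) [-4.000e-03  2.388e+00  1.000e-03]
```

Call:
{"api": "play_rows", "payload": {
  "delta_pos": [
    [0,0.15,0],
    [0,0.2,0],
    [0,0.25,0],
    [0,0.25,0],
    [0,0.25,0],
    [0,0.25,0],
    [0,0.25,0],
    [0,0.2,0],
    [0,0.2,0],
    [0,0.1,0]
  ],
  "rotation": [
    [0,0,0],
    [0,0,0],
    [0,0,0],
    [0,0,0],
    [0,0,0],
    [0,0,0],
    [0,0,0],
    [0,0,0],
    [0,0,0],
    [0,0,0]
  ]
}}

```text
time_s: 19.65
tcp_pos: [545.0, 89.1, 54.0]
ee_rot: [[0.02, 0.971, -0.238], [1.0, -0.019, 0.005], [-0.0, -0.238, -0.971]]
wrist_force: [-0.9, -0.8, 0.3]
gripper_width: 0.4
grasp_force: 0.3
```

Call:
{"api": "play_rows", "payload": {
  "delta_pos": [
    [0,0.08,0],
    [0,0.05,0],
    [0,0,0]
  ],
  "rotation": [
    [0,0,0],
    [0,0,0],
    [0,0,0]
  ]
}}

```text
time_s: 20.02
tcp_pos: [550.9, 89.0, 52.7]
ee_rot: [[0.02, 0.971, -0.238], [1.0, -0.019, 0.005], [0.0, -0.238, -0.971]]
wrist_force: [-0.1, -0.3, 0.3]
gripper_width: 0.9
grasp_force: 0.0
```

```bash
python3 -c "from rk import *;togo(41,-96,10)"
```

```text
t 20.02 tcp [550.9  89.   52.7] chute [ 33.4 -95.8  10.9] err [-0.001 -0.     0.002] F [-0.1 -0.3  0.3] w 0.9 gf 0.0
tool units to (41, -96, 10) [-0.005  0.153  0.018]
```

Call:
{"api": "play_rows", "payload": {
  "delta_pos": [
    [0,0.06,0.01],
    [0,0.04,0],
    [0,0,0]
  ],
  "rotation": [
    [0,0,0],
    [0,0,0],
    [0,0,0]
  ]
}}

```text
time_s: 20.4
tcp_pos: [555.7, 88.9, 50.9]
ee_rot: [[0.02, 0.971, -0.238], [1.0, -0.019, 0.005], [-0.0, -0.238, -0.971]]
wrist_force: [1.7, 0.9, -0.2]
gripper_width: 0.4
grasp_force: 0.0
```

Call:
{"api": "play_rows", "payload": {
  "delta_pos": [
    [0,0.03,0],
    [0,0.02,0],
    [0,0,0]
  ],
  "rotation": [
    [0,0,0],
    [0,0,0],
    [0,0,0]
  ]
}}

```text
time_s: 20.78
tcp_pos: [558.1, 88.9, 50.4]
ee_rot: [[0.02, 0.971, -0.238], [1.0, -0.019, 0.005], [0.0, -0.238, -0.971]]
wrist_force: [0.2, 0.4, -0.3]
gripper_width: 0.3
grasp_force: 0.0
```

```bash
python3 -c "from rk import *;togo(41,-96,10)
i=camera('wrist');cv2.imwrite('pics/w6.png',cv2.resize(i,(640,480)))"
```

```text
t 20.77 tcp [558.1  88.9  50.4] chute [ 40.9 -95.7  10.4] err [-0.001 -0.     0.002] F [ 0.2  0.4 -0.3] w 0.3 gf 0.0
tool units to (41, -96, 10) [-0.005  0.002  0.008]
```

View pics/w6.png

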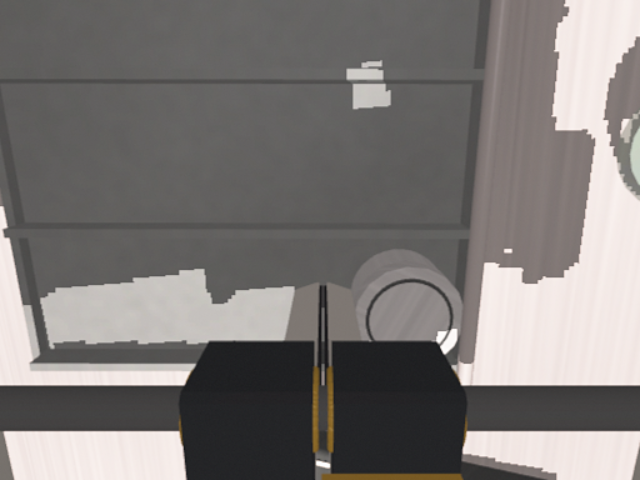

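The tin is ahead of the fingers and almost under the bar at (405,305). The stop hasn't been reached, because there is no force yet.

Call:
{"api": "play_rows", "payload": {
  "delta_pos": [
    [0,0.03,0],
    [0,0.03,0],
    [0,0,0]
  ],
  "rotation": [
    [0,0,0],
    [0,0,0],
    [0,0,0]
  ]
}}

```text
time_s: 21.2
tcp_pos: [561.0, 88.8, 49.6]
ee_rot: [[0.02, 0.971, -0.238], [1.0, -0.019, 0.005], [0.0, -0.238, -0.971]]
wrist_force: [-0.1, 0.1, -0.1]
gripper_width: 0.2
grasp_force: 0.0
```

Call:
{"api": "play_rows", "payload": {
  "delta_pos": [
    [0,0.03,0],
    [0,0.02,0],
    [0,0,0]
  ],
  "rotation": [
    [0,0,0],
    [0,0,0],
    [0,0,0]
  ]
}}

```text
time_s: 21.58
tcp_pos: [562.8, 88.8, 49.2]
ee_rot: [[0.019, 0.971, -0.239], [1.0, -0.019, 0.005], [-0.0, -0.239, -0.971]]
wrist_force: [-4.9, 0.0, 3.5]
gripper_width: 0.6
grasp_force: 3.1
```

```bash
python3 -c "from rk import *;togo(41,-96,10)"
```

```text
t 21.57 tcp [562.8  88.8  49.2] chute [ 45.8 -95.7  10.4] err [-0.001  0.002  0.002] F [-4.9  0.   3.5] w 0.6 gf 3.1
tool units to (41, -96, 10) [-0.005 -0.096  0.008]
```

Contact with the stop: -5 N at x≈45.8. I'll retract and go to tin A.

Call:
{"api": "play_rows", "payload": {
  "delta_pos": [
    [0,-0.03,0],
    [0,-0.05,-0.5],
    [0,0,-0.8],
    [0,0,-0.9],
    [0,0,-0.8],
    [-0.86,-0.05,0],
    [-0.86,-0.05,0],
    [-0.86,-0.05,0],
    [-0.86,-0.05,0],
    [-0.86,-0.05,0]
  ],
  "rotation": [
    [0,0,0],
    [0,0,0],
    [0,0,0],
    [-0.0764,0,0],
    [-0.0764,0,0],
    [0,0,0],
    [0,0,0],
    [0,0,0],
    [0,0,0],
    [0,0,0]
  ]
}}

```text
time_s: 22.82
tcp_pos: [573.6, -127.9, 196.7]
ee_rot: [[0.02, 1.0, 0.001], [1.0, -0.02, -0.0], [-0.0, 0.001, -1.0]]
wrist_force: [-0.2, -0.2, -0.9]
gripper_width: 0.4
grasp_force: 0.0
```

Call:
{"api": "play_rows", "payload": {
  "delta_pos": [
    [-0.86,-0.05,0],
    [-0.86,-0.05,0.3],
    [-0.86,-0.05,0.5],
    [0,0,0],
    [0,0,0],
    [0,0,0]
  ],
  "rotation": [
    [0,0,0],
    [0,0,0],
    [0,0,0],
    [0,0,0],
    [0,0,0],
    [0,0,0]
  ],
  "fingers": 0.32
}}

```text
time_s: 23.58
tcp_pos: [564.2, -254.4, 157.5]
ee_rot: [[0.018, 1.0, 0.001], [1.0, -0.018, -0.001], [-0.001, 0.001, -1.0]]
wrist_force: [0.3, 0.5, 0.1]
gripper_width: 57.2
grasp_force: 0.0
```

```bash
python3 look.py
```

```text
[ 564.2 -254.4  157.5] yaw 1.5524
px 264.5 194.5 r 0.98 [ 569.1 -254.1   53. ] tool d [0.5 4.7]
px 266.5 264.5 r 0.82 [ 570.  -321.1   53. ] tool d [-66.5   6.9]
px 443.5 179.5 r 0.83 [ 724.6 -243.6   53. ] tool d [ 13.8 160. ]
```

Call:
{"api": "play_rows", "payload": {
  "delta_pos": [
    [0,0.09,0.8],
    [0,0,0.86],
    [0,0,0.7],
    [0,0,0],
    [0,0,0]
  ],
  "rotation": [
    [0,0,0],
    [0,0,0],
    [0,0,0],
    [0,0,0],
    [0,0,0]
  ]
}}

```text
time_s: 24.25
tcp_pos: [569.1, -255.5, 40.6]
ee_rot: [[0.019, 1.0, 0.002], [1.0, -0.019, -0.001], [-0.001, 0.002, -1.0]]
wrist_force: [-0.8, 0.1, 0.5]
gripper_width: 64.0
grasp_force: 0.0
```

Call:
{"api": "play_rows", "payload": {
  "delta_pos": [
    [0,0,0],
    [0,0,0],
    [0,0,0],
    [0,0,0],
    [0,0,0]
  ],
  "rotation": [
    [0,0,0],
    [0,0,0],
    [0,0,0],
    [0,0,0],
    [0,0,0]
  ],
  "fingers": 1,
  "grip_force": 30
}}

```text
time_s: 24.88
tcp_pos: [568.7, -255.6, 39.7]
ee_rot: [[0.02, 1.0, 0.001], [1.0, -0.02, -0.001], [-0.001, 0.001, -1.0]]
wrist_force: [-0.6, 0.3, 6.7]
gripper_width: 45.6
grasp_force: 30.0
```

Call:
{"api": "play_rows", "payload": {
  "delta_pos": [
    [0,0,-0.3],
    [0,0,-0.8],
    [0,0,-0.9],
    [0.3,0,-0.9],
    [0.9,0,0],
    [0.9,0,0],
    [0.9,0,0],
    [0.9,0,0],
    [0.9,0,0],
    [0.9,0,0]
  ],
  "rotation": [
    [0,0,0],
    [0,0,0],
    [0,0,0],
    [0,0,0],
    [0,0,0],
    [0,0,0],
    [0,0,0],
    [0,0,0],
    [0,0,0],
    [0,0,0]
  ]
}}

```text
time_s: 26.12
tcp_pos: [573.6, 30.9, 184.6]
ee_rot: [[0.02, 1.0, 0.001], [1.0, -0.02, -0.0], [-0.0, 0.001, -1.0]]
wrist_force: [0.4, 0.2, -0.7]
gripper_width: 45.2
grasp_force: 30.0
```

```bash
python3 -c "
from rk import *
togo(-30,-32,60)"
```

```text
t 26.12 tcp [573.6  30.9 184.6] chute [  25.3 -153.3  144.8] err [-0.    -0.241  0.002] F [ 0.4  0.2 -0.7] w 45.2 gf 30.0
tool units to (-30, -32, 60) [ 2.43  -1.472  1.383]
```

Call:
{"api": "play_rows", "payload": {
  "delta_pos": [
    [0.81,-0.49,0],
    [0.81,-0.49,0.4],
    [0.81,-0.49,0.5],
    [0,0,0.48],
    [0,0,0],
    [0,0,0]
  ],
  "rotation": [
    [0,0,0],
    [0,0,0],
    [0.0764,0,0],
    [0.0764,0,0],
    [0,0,0],
    [0,0,0]
  ]
}}

```text
time_s: 26.88
tcp_pos: [500.3, 152.2, 116.0]
ee_rot: [[0.02, 0.972, -0.234], [1.0, -0.019, 0.005], [0.0, -0.234, -0.972]]
wrist_force: [-0.3, 0.4, -0.1]
gripper_width: 45.2
grasp_force: 30.0
```

```bash
python3 -c "
from rk import *
togo(-30,-32,17.4)"
```

```text
t 26.88 tcp [500.3 152.2 116. ] chute [-32.2 -33.6  60. ] err [-0.    -0.003  0.002] F [-0.3  0.4 -0.1] w 45.2 gf 30.0
tool units to (-30, -32, 17.4) [0.033 0.04  0.853]
```

Call:
{"api": "play_rows", "payload": {
  "delta_pos": [
    [0.03,0.04,0.4],
    [0,0,0.3],
    [0,0,0.08],
    [0,0,0.04],
    [0,0,0]
  ],
  "rotation": [
    [0,0,0],
    [0,0,0],
    [0,0,0],
    [0,0,0],
    [0,0,0]
  ]
}}

```text
time_s: 27.5
tcp_pos: [492.3, 154.2, 74.9]
ee_rot: [[0.02, 0.971, -0.237], [1.0, -0.019, 0.005], [0.0, -0.237, -0.972]]
wrist_force: [0.3, 0.4, -0.5]
gripper_width: 45.2
grasp_force: 30.0
```

Call:
{"api": "play_rows", "payload": {
  "delta_pos": [
    [0,0,0.02],
    [0,0,0]
  ],
  "rotation": [
    [0,0,0],
    [0,0,0]
  ]
}}

```text
time_s: 27.75
tcp_pos: [492.2, 154.2, 74.3]
ee_rot: [[0.02, 0.971, -0.237], [1.0, -0.019, 0.005], [0.0, -0.237, -0.972]]
wrist_force: [-0.1, -0.1, 4.8]
gripper_width: 45.3
grasp_force: 30.0
```

```bash
python3 -c "
from rk import *
togo(-30,-32,17.4)"
```

```text
t 27.75 tcp [492.2 154.2  74.3] chute [-30.2 -31.9  17.6] err [-0.    -0.001  0.002] F [-0.1 -0.1  4.8] w 45.3 gf 30.0
tool units to (-30, -32, 17.4) [-0.002  0.004  0.004]
```

Call:
{"api": "play_rows", "payload": {
  "delta_pos": [
    [0,0,0],
    [0,0,0],
    [0,0,-0.3],
    [0,0,-0.4],
    [0,0,0]
  ],
  "rotation": [
    [0,0,0],
    [0,0,0],
    [0,0,0],
    [0,0,0],
    [0,0,0]
  ],
  "fingers": 0.35
}}

```text
time_s: 28.38
tcp_pos: [501.2, 154.1, 109.2]
ee_rot: [[0.02, 0.972, -0.235], [1.0, -0.019, 0.005], [0.001, -0.235, -0.972]]
wrist_force: [-0.5, 0.2, 0.2]
gripper_width: 61.3
grasp_force: 0.0
```

Call:
{"api": "play_rows", "payload": {
  "delta_pos": [
    [0,-0.5,0],
    [0,-0.45,0],
    [0,0,0],
    [0,0,0],
    [0,0,0],
    [0,0,0.2],
    [0,0,0.4],
    [0,0,0.24],
    [0,0,0]
  ],
  "rotation": [
    [0,0,0],
    [0,0,0],
    [0,0,0],
    [0,0,0],
    [0,0,0],
    [0,0,0],
    [0,0,0],
    [0,0,0],
    [0,0,0]
  ],
  "fingers": 1
}}

```text
time_s: 29.5
tcp_pos: [443.5, 155.0, 77.2]
ee_rot: [[0.02, 0.971, -0.239], [1.0, -0.019, 0.004], [-0.0, -0.239, -0.971]]
wrist_force: [-0.2, -0.6, 1.4]
gripper_width: 0.7
grasp_force: 0.0
```

Call:
{"api": "play_rows", "payload": {
  "delta_pos": [
    [0,0.15,0],
    [0,0.2,0],
    [0,0.25,0],
    [0,0.25,0],
    [0,0.25,0],
    [0,0.25,0],
    [0,0.25,0],
    [0,0.2,0],
    [0,0.2,0],
    [0,0.1,0]
  ],
  "rotation": [
    [0,0,0],
    [0,0,0],
    [0,0,0],
    [0,0,0],
    [0,0,0],
    [0,0,0],
    [0,0,0],
    [0,0,0],
    [0,0,0],
    [0,0,0]
  ]
}}

```text
time_s: 30.75
tcp_pos: [546.4, 153.1, 52.8]
ee_rot: [[0.02, 0.971, -0.238], [1.0, -0.019, 0.005], [-0.0, -0.238, -0.971]]
wrist_force: [-0.0, -0.1, 1.0]
gripper_width: 0.1
grasp_force: 0.3
```

Call:
{"api": "play_rows", "payload": {
  "delta_pos": [
    [0,0.08,0],
    [0,0.08,0],
    [0,0.06,0],
    [0,0.06,0],
    [0,0.04,0],
    [0,0,0]
  ],
  "rotation": [
    [0,0,0],
    [0,0,0],
    [0,0,0],
    [0,0,0],
    [0,0,0],
    [0,0,0]
  ]
}}

```text
time_s: 31.5
tcp_pos: [561.6, 152.8, 49.2]
ee_rot: [[0.02, 0.971, -0.238], [1.0, -0.019, 0.005], [0.0, -0.238, -0.971]]
wrist_force: [0.2, -0.9, 0.3]
gripper_width: 0.7
grasp_force: 0.0
```

```bash
python3 -c "
from rk import *
togo(45.8,-32,10.4)"
```

```text
t 31.5 tcp [561.6 152.8  49.2] chute [ 43.2 -31.7   9.7] err [-0.001 -0.     0.002] F [ 0.2 -0.9  0.3] w 0.7 gf 0.0
tool units to (45.8, -32, 10.4) [-0.005  0.052 -0.013]
```

Call:
{"api": "play_rows", "payload": {
  "delta_pos": [
    [0,0.04,0],
    [0,0.03,0],
    [0,0,0]
  ],
  "rotation": [
    [0,0,0],
    [0,0,0],
    [0,0,0]
  ]
}}

```text
time_s: 31.88
tcp_pos: [564.1, 152.8, 48.6]
ee_rot: [[0.019, 0.971, -0.24], [1.0, -0.019, 0.004], [-0.0, -0.24, -0.971]]
wrist_force: [-8.3, -0.6, 5.7]
gripper_width: 0.5
grasp_force: 4.3
```

```bash
python3 -c "
from rk import *
togo(45.8,-32,10.4)"
```

```text
t 31.88 tcp [564.1 152.8  48.6] chute [ 45.8 -31.7   9.8] err [-0.001  0.002  0.002] F [-8.3 -0.6  5.7] w 0.5 gf 4.3
tool units to (45.8, -32, 10.4) [-0.006  0.    -0.013]
```

Call:
{"api": "play_rows", "payload": {
  "delta_pos": [
    [0,-0.03,0],
    [0,-0.05,-0.5],
    [0,0,-0.8],
    [0,0,-0.9],
    [0,0,-0.8],
    [-0.95,-0.18,0],
    [-0.95,-0.18,0],
    [-0.95,-0.18,0],
    [-0.95,-0.18,0],
    [-0.95,-0.18,0]
  ],
  "rotation": [
    [0,0,0],
    [0,0,0],
    [0,0,0],
    [-0.0764,0,0],
    [-0.0764,0,0],
    [0,0,0],
    [0,0,0],
    [0,0,0],
    [0,0,0],
    [0,0,0]
  ]
}}

```text
time_s: 33.12
tcp_pos: [541.9, -85.9, 196.1]
ee_rot: [[0.02, 1.0, 0.001], [1.0, -0.02, -0.0], [-0.0, 0.001, -1.0]]
wrist_force: [-0.3, -0.2, 0.5]
gripper_width: 0.2
grasp_force: 0.0
```

Call:
{"api": "play_rows", "payload": {
  "delta_pos": [
    [-0.95,-0.18,0],
    [-0.95,-0.18,0],
    [-0.95,-0.18,0],
    [-0.95,-0.18,0],
    [-0.9,-0.18,0.4],
    [0,0,0.4],
    [0,0,0]
  ],
  "rotation": [
    [0,0,0],
    [0,0,0],
    [0,0,0],
    [0,0,0],
    [0,0,0],
    [0,0,0],
    [0,0,0]
  ],
  "fingers": 0.32
}}

```text
time_s: 34.0
tcp_pos: [492.1, -318.4, 154.6]
ee_rot: [[0.02, 1.0, -0.002], [1.0, -0.02, 0.001], [0.001, -0.002, -1.0]]
wrist_force: [0.4, -0.2, -0.6]
gripper_width: 63.3
grasp_force: 0.0
```

```bash
python3 look.py; python3 -c "
import cv2;i=cv2.imread('pics/last.png');cv2.imwrite('pics/w7.png',cv2.resize(i,(640,480)))"
```

```text
[ 492.1 -318.4  154.6] yaw 1.5505
px 258.5 210.5 r 0.94 [ 491.1 -331.5   53. ] tool d [-13.3  -0.5]
px 350.5 222.5 r 1.03 [ 572.4 -344.3   53. ] tool d [-24.4  81.1]
px 489.5 225.5 r 1.15 [ 696.  -349.6   53. ] tool d [-27.2 204.8]
px 511.5 109.5 r 0.9 [ 698.6 -249.9   53. ] tool d [ 72.6 205.3]
```

View pics/w7.png

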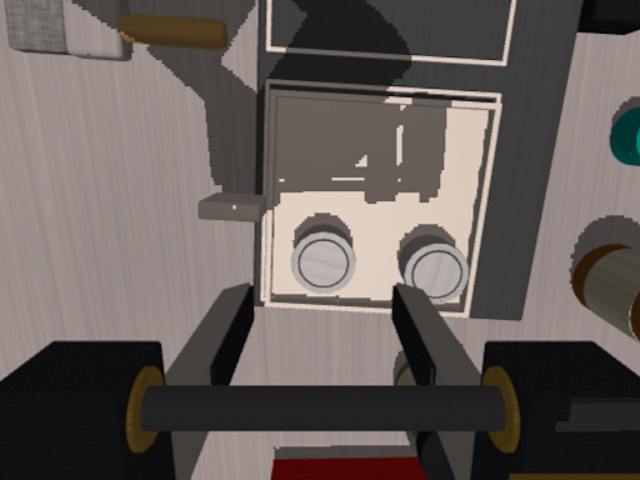

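The tray sits neatly inside the outline, and the tins left are D (325,262) and B (435,270). Next I pick D.

Call:
{"api": "play_rows", "payload": {
  "delta_pos": [
    [-0.26,-0.01,0.5],
    [0,0,0.8],
    [0,0,0.98],
    [0,0,0],
    [0,0,0]
  ],
  "rotation": [
    [0,0,0],
    [0,0,0],
    [0,0,0],
    [0,0,0],
    [0,0,0]
  ]
}}

```text
time_s: 34.67
tcp_pos: [493.2, -331.9, 44.5]
ee_rot: [[0.019, 1.0, 0.002], [1.0, -0.019, -0.002], [-0.002, 0.002, -1.0]]
wrist_force: [-0.1, -0.3, 0.2]
gripper_width: 63.7
grasp_force: 0.0
```

Call:
{"api": "play_rows", "payload": {
  "delta_pos": [
    [0,0,0],
    [0,0,0],
    [0,0,0],
    [0,0,0],
    [0,0,0]
  ],
  "rotation": [
    [0,0,0],
    [0,0,0],
    [0,0,0],
    [0,0,0],
    [0,0,0]
  ],
  "fingers": 1,
  "grip_force": 30
}}

```text
time_s: 35.3
tcp_pos: [492.4, -331.7, 43.2]
ee_rot: [[0.02, 1.0, 0.001], [1.0, -0.02, -0.001], [-0.001, 0.001, -1.0]]
wrist_force: [-1.8, 0.5, 7.4]
gripper_width: 45.1
grasp_force: 30.0
```

Call:
{"api": "play_rows", "payload": {
  "delta_pos": [
    [0,0,-0.3],
    [0,0,-0.8],
    [0,0,-0.9],
    [0.3,0,-0.9],
    [0.9,0,0],
    [0.9,0,0],
    [0.9,0,0],
    [0.9,0,0],
    [0.9,0,0],
    [0.9,0,0]
  ],
  "rotation": [
    [0,0,0],
    [0,0,0],
    [0,0,0],
    [0,0,0],
    [0,0,0],
    [0,0,0],
    [0,0,0],
    [0,0,0],
    [0,0,0],
    [0,0,0]
  ]
}}

```text
time_s: 36.55
tcp_pos: [497.4, -45.1, 188.0]
ee_rot: [[0.02, 1.0, 0.001], [1.0, -0.02, -0.0], [-0.0, 0.001, -1.0]]
wrist_force: [-0.3, -0.0, -0.2]
gripper_width: 45.2
grasp_force: 30.0
```

```bash
python3 -c "
from rk import *
togo(-30,32,60)"
```

```text
t 36.55 tcp [497.4 -45.1 188. ] chute [ -47.9 -231.   130.4] err [-0.    -0.241  0.002] F [-0.3 -0.  -0.2] w 45.2 gf 30.0
tool units to (-30, 32, 60) [5.26  0.024 1.451]
```

Call:
{"api": "play_rows", "payload": {
  "delta_pos": [
    [0.877,0,0],
    [0.877,0,0],
    [0.877,0,0],
    [0.877,0,0],
    [0.877,0,0],
    [0.877,0.02,0.45],
    [0,0,0.5],
    [0,0,0.45],
    [0,0,0],
    [0,0,0]
  ],
  "rotation": [
    [0,0,0],
    [0,0,0],
    [0,0,0],
    [0,0,0],
    [0,0,0],
    [0,0,0],
    [0.0764,0,0],
    [0.0764,0,0],
    [0,0,0],
    [0,0,0]
  ]
}}

```text
time_s: 37.8
tcp_pos: [501.4, 216.6, 118.4]
ee_rot: [[0.02, 0.972, -0.234], [1.0, -0.019, 0.005], [0.0, -0.234, -0.972]]
wrist_force: [-0.9, 0.7, -0.2]
gripper_width: 45.4
grasp_force: 30.0
```

```bash
python3 -c "
from rk import *
togo(-30,32,21.2)"
```

```text
t 37.8 tcp [501.4 216.6 118.4] chute [-33.1  30.8  62.3] err [-0.    -0.004  0.002] F [-0.9  0.7 -0.2] w 45.4 gf 30.0
tool units to (-30, 32, 21.2) [0.025 0.059 0.823]
```

Call:
{"api": "play_rows", "payload": {
  "delta_pos": [
    [0.025,0.05,0.35],
    [0,0,0.3],
    [0,0,0.08],
    [0,0,0.04],
    [0,0,0]
  ],
  "rotation": [
    [0,0,0],
    [0,0,0],
    [0,0,0],
    [0,0,0],
    [0,0,0]
  ]
}}

```text
time_s: 38.42
tcp_pos: [494.4, 218.0, 79.3]
ee_rot: [[0.02, 0.971, -0.237], [1.0, -0.019, 0.005], [0.0, -0.237, -0.971]]
wrist_force: [0.5, -0.5, 0.2]
gripper_width: 45.2
grasp_force: 30.0
```

Call:
{"api": "play_rows", "payload": {
  "delta_pos": [
    [0,0,0.02],
    [0,0,0]
  ],
  "rotation": [
    [0,0,0],
    [0,0,0]
  ]
}}

```text
time_s: 38.67
tcp_pos: [494.1, 218.0, 78.2]
ee_rot: [[0.02, 0.971, -0.237], [1.0, -0.019, 0.005], [0.0, -0.238, -0.971]]
wrist_force: [-0.3, -0.3, -1.2]
gripper_width: 45.3
grasp_force: 30.0
```

```bash
python3 -c "
from rk import *
togo(-30,32,21.2)"
```

```text
t 38.67 tcp [494.1 218.   78.2] chute [-30.6  32.   21.6] err [-0.    -0.     0.002] F [-0.3 -0.3 -1.2] w 45.3 gf 30.0
tool units to (-30, 32, 21.2) [0.001 0.012 0.007]
```

Call:
{"api": "play_rows", "payload": {
  "delta_pos": [
    [0,0,0.02],
    [0,0,0]
  ],
  "rotation": [
    [0,0,0],
    [0,0,0]
  ]
}}

```text
time_s: 38.92
tcp_pos: [494.1, 218.0, 77.8]
ee_rot: [[0.02, 0.971, -0.237], [1.0, -0.019, 0.005], [0.0, -0.237, -0.972]]
wrist_force: [-1.3, -0.6, 5.9]
gripper_width: 45.3
grasp_force: 30.0
```

Call:
{"api": "play_rows", "payload": {
  "delta_pos": [
    [0,0,0],
    [0,0,0],
    [0,0,-0.3],
    [0,0,-0.4],
    [0,0,0]
  ],
  "rotation": [
    [0,0,0],
    [0,0,0],
    [0,0,0],
    [0,0,0],
    [0,0,0]
  ],
  "fingers": 0.35
}}

```text
time_s: 39.55
tcp_pos: [503.2, 218.0, 112.9]
ee_rot: [[0.02, 0.972, -0.235], [1.0, -0.019, 0.006], [0.001, -0.235, -0.972]]
wrist_force: [0.2, 0.2, 0.1]
gripper_width: 61.1
grasp_force: 0.0
```

Call:
{"api": "play_rows", "payload": {
  "delta_pos": [
    [0,-0.5,0],
    [0,-0.45,0],
    [0,0,0],
    [0,0,0],
    [0,0,0],
    [0,0,0.2],
    [0,0,0.45],
    [0,0,0.26],
    [0,0,0]
  ],
  "rotation": [
    [0,0,0],
    [0,0,0],
    [0,0,0],
    [0,0,0],
    [0,0,0],
    [0,0,0],
    [0,0,0],
    [0,0,0],
    [0,0,0]
  ],
  "fingers": 1
}}

```text
time_s: 40.67
tcp_pos: [444.7, 218.8, 77.4]
ee_rot: [[0.02, 0.971, -0.239], [1.0, -0.019, 0.004], [-0.001, -0.239, -0.971]]
wrist_force: [-0.6, 0.3, -0.1]
gripper_width: 0.5
grasp_force: 0.0
```

Call:
{"api": "play_rows", "payload": {
  "delta_pos": [
    [0,0.15,0],
    [0,0.2,0],
    [0,0.25,0],
    [0,0.25,0],
    [0,0.25,0],
    [0,0.25,0],
    [0,0.25,0],
    [0,0.2,0],
    [0,0.2,0],
    [0,0.1,0]
  ],
  "rotation": [
    [0,0,0],
    [0,0,0],
    [0,0,0],
    [0,0,0],
    [0,0,0],
    [0,0,0],
    [0,0,0],
    [0,0,0],
    [0,0,0],
    [0,0,0]
  ]
}}

```text
time_s: 41.92
tcp_pos: [547.6, 216.9, 53.0]
ee_rot: [[0.02, 0.971, -0.238], [1.0, -0.019, 0.005], [-0.0, -0.238, -0.971]]
wrist_force: [0.3, -0.1, 0.2]
gripper_width: 0.5
grasp_force: 0.2
```

Call:
{"api": "play_rows", "payload": {
  "delta_pos": [
    [0,0.08,0],
    [0,0.08,0],
    [0,0.06,0],
    [0,0.06,0],
    [0,0.04,0],
    [0,0,0]
  ],
  "rotation": [
    [0,0,0],
    [0,0,0],
    [0,0,0],
    [0,0,0],
    [0,0,0],
    [0,0,0]
  ]
}}

```text
time_s: 42.68
tcp_pos: [562.8, 216.6, 49.4]
ee_rot: [[0.02, 0.971, -0.238], [1.0, -0.019, 0.005], [0.0, -0.238, -0.971]]
wrist_force: [-0.1, -0.1, 0.0]
gripper_width: 0.1
grasp_force: 0.0
```

```bash
python3 -c "
from rk import *
togo(45.8,32,10.4)"
```

```text
t 42.67 tcp [562.8 216.6  49.4] chute [42.9 32.1  9.9] err [-0.001 -0.     0.002] F [-0.1 -0.1  0. ] w 0.1 gf 0.0
tool units to (45.8, 32, 10.4) [-0.003  0.057 -0.01 ]
```

Call:
{"api": "play_rows", "payload": {
  "delta_pos": [
    [0,0.04,0],
    [0,0.035,0],
    [0,0,0]
  ],
  "rotation": [
    [0,0,0],
    [0,0,0],
    [0,0,0]
  ]
}}

```text
time_s: 43.05
tcp_pos: [565.5, 216.6, 48.8]
ee_rot: [[0.019, 0.971, -0.24], [1.0, -0.019, 0.004], [-0.0, -0.24, -0.971]]
wrist_force: [-9.2, -0.6, 5.8]
gripper_width: 0.5
grasp_force: 4.4
```

Call:
{"api": "play_rows", "payload": {
  "delta_pos": [
    [0,-0.03,0],
    [0,-0.05,-0.5],
    [0,0,-0.8],
    [0,0,-0.9],
    [0,0,-0.8],
    [-0.93,-0.03,0],
    [-0.93,-0.03,0],
    [-0.93,-0.03,0],
    [-0.93,-0.03,0],
    [-0.93,-0.03,0]
  ],
  "rotation": [
    [0,0,0],
    [0,0,0],
    [0,0,0],
    [-0.0764,0,0],
    [-0.0764,0,0],
    [0,0,0],
    [0,0,0],
    [0,0,0],
    [0,0,0],
    [0,0,0]
  ]
}}

```text
time_s: 44.3
tcp_pos: [581.2, -17.8, 196.3]
ee_rot: [[0.02, 1.0, 0.001], [1.0, -0.02, -0.0], [-0.0, 0.001, -1.0]]
wrist_force: [0.2, 0.5, 0.7]
gripper_width: 0.5
grasp_force: 0.0
```

Call:
{"api": "play_rows", "payload": {
  "delta_pos": [
    [-0.93,-0.03,0],
    [-0.93,-0.03,0],
    [-0.93,-0.03,0],
    [-0.93,-0.03,0],
    [-0.93,-0.03,0],
    [-0.93,-0.03,0],
    [-0.9,0,0.4],
    [0,0,0.4],
    [0,0,0],
    [0,0,0]
  ],
  "rotation": [
    [0,0,0],
    [0,0,0],
    [0,0,0],
    [0,0,0],
    [0,0,0],
    [0,0,0],
    [0,0,0],
    [0,0,0],
    [0,0,0],
    [0,0,0]
  ],
  "fingers": 0.32
}}

```text
time_s: 45.55
tcp_pos: [566.4, -339.8, 157.2]
ee_rot: [[0.019, 1.0, 0.001], [1.0, -0.019, -0.001], [-0.001, 0.001, -1.0]]
wrist_force: [0.7, 0.2, 0.4]
gripper_width: 64.1
grasp_force: 0.0
```

```bash
python3 look.py
```

```text
[ 566.4 -339.8  157.2] yaw 1.5519
px 264.5 196.5 r 0.95 [ 571.3 -341.2   53. ] tool d [-1.2  4.7]
px 278.5 297.5 r 1.16 [ 583.2 -441.    53. ] tool d [-100.8   18.5]
px 441.5 83.5 r 1.16 [ 715.4 -249.8   53. ] tool d [ 92.8 147.1]
px 417.5 178.5 r 1.03 [ 704.  -327.7   53. ] tool d [ 14.7 137.2]
```

Call:
{"api": "play_rows", "payload": {
  "delta_pos": [
    [-0.01,0.09,0.8],
    [0,0,0.86],
    [0,0,0.7],
    [0,0,0],
    [0,0,0]
  ],
  "rotation": [
    [0,0,0],
    [0,0,0],
    [0,0,0],
    [0,0,0],
    [0,0,0]
  ]
}}

```text
time_s: 46.22
tcp_pos: [571.1, -340.7, 39.6]
ee_rot: [[0.019, 1.0, 0.001], [1.0, -0.019, -0.001], [-0.001, 0.001, -1.0]]
wrist_force: [-0.1, 0.1, 1.1]
gripper_width: 64.1
grasp_force: 0.0
```

Call:
{"api": "play_rows", "payload": {
  "delta_pos": [
    [0,0,0],
    [0,0,0],
    [0,0,0],
    [0,0,0],
    [0,0,0]
  ],
  "rotation": [
    [0,0,0],
    [0,0,0],
    [0,0,0],
    [0,0,0],
    [0,0,0]
  ],
  "fingers": 1,
  "grip_force": 30
}}

```text
time_s: 46.85
tcp_pos: [570.7, -340.7, 38.8]
ee_rot: [[0.02, 1.0, 0.001], [1.0, -0.02, -0.0], [-0.0, 0.001, -1.0]]
wrist_force: [-1.1, 1.7, 5.6]
gripper_width: 45.3
grasp_force: 30.0
```

Call:
{"api": "play_rows", "payload": {
  "delta_pos": [
    [0,0,-0.3],
    [0,0,-0.8],
    [0,0,-0.9],
    [0.3,0,-0.9],
    [0.9,0,0],
    [0.9,0,0],
    [0.9,0,0],
    [0.9,0,0],
    [0.9,0,0],
    [0.9,0,0]
  ],
  "rotation": [
    [0,0,0],
    [0,0,0],
    [0,0,0],
    [0,0,0],
    [0,0,0],
    [0,0,0],
    [0,0,0],
    [0,0,0],
    [0,0,0],
    [0,0,0]
  ]
}}

```text
time_s: 48.1
tcp_pos: [575.9, -54.3, 184.0]
ee_rot: [[0.02, 1.0, 0.001], [1.0, -0.02, -0.0], [-0.0, 0.001, -1.0]]
wrist_force: [1.1, 0.7, 0.0]
gripper_width: 45.1
grasp_force: 30.0
```

```bash
python3 -c "
from rk import *
togo(-30,96,60)"
```

```text
t 48.1 tcp [575.9 -54.3 184. ] chute [  29.5 -238.4  145.2] err [-0.    -0.241  0.002] F [1.1 0.7 0. ] w 45.1 gf 30.0
tool units to (-30, 96, 60) [ 6.693 -1.546  1.37 ]
```

```bash
python3 -c "
from rk import *
togo(-30,96,60)"
```

```text
t 48.1 tcp [575.9 -54.3 184. ] chute [  29.5 -238.4  145.2] err [-0.    -0.241  0.002] F [1.1 0.7 0. ] w 45.1 gf 30.0
tool units to (-30, 96, 60) [ 6.693 -1.546  1.37 ]
```

Call:
{"api": "play_rows", "payload": {
  "delta_pos": [
    [0.84,-0.19,0],
    [0.84,-0.19,0],
    [0.84,-0.19,0],
    [0.84,-0.19,0],
    [0.84,-0.19,0],
    [0.84,-0.19,0],
    [0.84,-0.19,0],
    [0.84,-0.19,0.4],
    [0,0,0.5],
    [0,0,0.46]
  ],
  "rotation": [
    [0,0,0],
    [0,0,0],
    [0,0,0],
    [0,0,0],
    [0,0,0],
    [0,0,0],
    [0,0,0],
    [0,0,0],
    [0.0764,0,0],
    [0.0764,0,0]
  ]
}}

```text
time_s: 49.35
tcp_pos: [503.7, 282.5, 115.7]
ee_rot: [[0.018, 0.971, -0.24], [1.0, -0.017, 0.005], [0.001, -0.24, -0.971]]
wrist_force: [-0.1, 0.4, 0.3]
gripper_width: 44.9
grasp_force: 30.0
```

Call:
{"api": "play_rows", "payload": {
  "delta_pos": [
    [0,0,0],
    [0,0,0]
  ],
  "rotation": [
    [0,0,0],
    [0,0,0]
  ]
}}

```text
time_s: 49.6
tcp_pos: [504.3, 281.9, 116.6]
ee_rot: [[0.02, 0.972, -0.234], [1.0, -0.019, 0.005], [0.0, -0.234, -0.972]]
wrist_force: [0.4, -0.6, 0.6]
gripper_width: 45.4
grasp_force: 30.0
```

```bash
python3 -c "
from rk import *
togo(-30,96,17)"
```

```text
t 49.6 tcp [504.3 281.9 116.6] chute [-31.2  96.   60.9] err [-0.    -0.004  0.002] F [ 0.4 -0.6  0.6] w 45.4 gf 30.0
tool units to (-30, 96, 17) [-0.001  0.021  0.878]
```

Call:
{"api": "play_rows", "payload": {
  "delta_pos": [
    [0,0.02,0.4],
    [0,0,0.33],
    [0,0,0.08],
    [0,0,0.04],
    [0,0,0]
  ],
  "rotation": [
    [0,0,0],
    [0,0,0],
    [0,0,0],
    [0,0,0],
    [0,0,0]
  ]
}}

```text
time_s: 50.22
tcp_pos: [495.0, 282.1, 74.2]
ee_rot: [[0.02, 0.971, -0.237], [1.0, -0.019, 0.005], [0.0, -0.237, -0.972]]
wrist_force: [-0.2, -0.9, 0.0]
gripper_width: 45.6
grasp_force: 30.0
```

Call:
{"api": "play_rows", "payload": {
  "delta_pos": [
    [0,0,0.02],
    [0,0,0]
  ],
  "rotation": [
    [0,0,0],
    [0,0,0]
  ]
}}

```text
time_s: 50.48
tcp_pos: [494.9, 282.1, 73.4]
ee_rot: [[0.02, 0.971, -0.237], [1.0, -0.019, 0.005], [0.0, -0.237, -0.972]]
wrist_force: [-0.1, -0.3, 5.0]
gripper_width: 45.4
grasp_force: 30.0
```

Call:
{"api": "play_rows", "payload": {
  "delta_pos": [
    [0,0,0],
    [0,0,0],
    [0,0,-0.3],
    [0,0,-0.4],
    [0,0,0]
  ],
  "rotation": [
    [0,0,0],
    [0,0,0],
    [0,0,0],
    [0,0,0],
    [0,0,0]
  ],
  "fingers": 0.35
}}

```text
time_s: 51.1
tcp_pos: [503.9, 282.1, 108.6]
ee_rot: [[0.02, 0.972, -0.235], [1.0, -0.019, 0.006], [0.001, -0.235, -0.972]]
wrist_force: [-0.7, 0.1, -0.5]
gripper_width: 61.1
grasp_force: 0.0
```

Call:
{"api": "play_rows", "payload": {
  "delta_pos": [
    [0,-0.5,0],
    [0,-0.45,0],
    [0,0,0],
    [0,0,0],
    [0,0,0],
    [0,0,0.2],
    [0,0,0.4],
    [0,0,0.22],
    [0,0,0]
  ],
  "rotation": [
    [0,0,0],
    [0,0,0],
    [0,0,0],
    [0,0,0],
    [0,0,0],
    [0,0,0],
    [0,0,0],
    [0,0,0],
    [0,0,0]
  ],
  "fingers": 1
}}

```text
time_s: 52.22
tcp_pos: [446.6, 282.7, 77.4]
ee_rot: [[0.02, 0.971, -0.239], [1.0, -0.019, 0.004], [-0.001, -0.239, -0.971]]
wrist_force: [0.4, -0.1, 0.5]
gripper_width: 0.3
grasp_force: 0.0
```

Call:
{"api": "play_rows", "payload": {
  "delta_pos": [
    [0,0.15,0],
    [0,0.2,0],
    [0,0.25,0],
    [0,0.25,0],
    [0,0.25,0],
    [0,0.25,0],
    [0,0.25,0],
    [0,0.2,0],
    [0,0.2,0],
    [0,0.1,0]
  ],
  "rotation": [
    [0,0,0],
    [0,0,0],
    [0,0,0],
    [0,0,0],
    [0,0,0],
    [0,0,0],
    [0,0,0],
    [0,0,0],
    [0,0,0],
    [0,0,0]
  ]
}}

```text
time_s: 53.48
tcp_pos: [549.4, 280.8, 53.0]
ee_rot: [[0.02, 0.971, -0.238], [1.0, -0.019, 0.005], [-0.0, -0.238, -0.971]]
wrist_force: [-0.5, -0.2, -0.2]
gripper_width: 0.5
grasp_force: 0.2
```

Call:
{"api": "play_rows", "payload": {
  "delta_pos": [
    [0,0.08,0],
    [0,0.08,0],
    [0,0.06,0],
    [0,0.06,0],
    [0,0.04,0],
    [0,0,0]
  ],
  "rotation": [
    [0,0,0],
    [0,0,0],
    [0,0,0],
    [0,0,0],
    [0,0,0],
    [0,0,0]
  ]
}}

```text
time_s: 54.22
tcp_pos: [564.6, 280.6, 49.4]
ee_rot: [[0.02, 0.971, -0.238], [1.0, -0.019, 0.005], [0.0, -0.238, -0.971]]
wrist_force: [0.2, -0.5, -0.8]
gripper_width: 0.5
grasp_force: 0.0
```

```bash
python3 -c "
from rk import *
togo(45.8,96,10.4)"
```

```text
t 54.23 tcp [564.6 280.6  49.4] chute [43.3 96.1 10. ] err [-0.001 -0.     0.002] F [ 0.2 -0.5 -0.8] w 0.5 gf 0.0
tool units to (45.8, 96, 10.4) [-0.002  0.049 -0.008]
```

Call:
{"api": "play_rows", "payload": {
  "delta_pos": [
    [0,0.04,0],
    [0,0.03,0],
    [0,0,0]
  ],
  "rotation": [
    [0,0,0],
    [0,0,0],
    [0,0,0]
  ]
}}

```text
time_s: 54.6
tcp_pos: [566.9, 280.7, 48.9]
ee_rot: [[0.019, 0.971, -0.24], [1.0, -0.019, 0.004], [-0.0, -0.24, -0.971]]
wrist_force: [-9.0, -0.7, 5.7]
gripper_width: 0.4
grasp_force: 4.8
```

Call:
{"api": "play_rows", "payload": {
  "delta_pos": [
    [0,-0.03,0],
    [0,-0.05,-0.5],
    [0,0,-0.8],
    [0,0,-0.9],
    [0,0,-0.8],
    [-0.9,-0.5,0],
    [-0.9,-0.5,0],
    [-0.9,-0.5,0],
    [-0.9,0,0],
    [0,0,0]
  ],
  "rotation": [
    [0,0,0],
    [0,0,0],
    [0,0,0],
    [-0.0764,0,0],
    [-0.0764,0,0],
    [0,0,0],
    [0,0,0],
    [0,0,0],
    [0,0,0],
    [0,0,0]
  ]
}}

```text
time_s: 55.85
tcp_pos: [516.5, 99.3, 196.7]
ee_rot: [[0.023, 1.0, 0.001], [1.0, -0.023, -0.0], [-0.0, 0.001, -1.0]]
wrist_force: [0.5, 0.4, -0.6]
gripper_width: 0.3
grasp_force: 0.0
```

```bash
python3 - <<'E'
from h import *
o=get_obs();print(o['tcp_pos'],o['time_s'])
m=camera_model('wrist');i=camera('wrist');np.savez('w8.npz',**m)
t=camera('top');cv2.imwrite('pics/top1.png',t)
a=cv2.resize(i,(512,384));b=cv2.resize(t[140:260,150:420],None,fx=1.9,fy=1.9,interpolation=cv2.INTER_CUBIC)[:, :512]
cv2.imwrite('pics/w8r.png',i);cv2.imwrite('pics/w8.png',np.vstack([a,b]) if b.shape[1]==512 else a);print(b.shape)
E
```

```text
[516.51115534  99.34240876 196.67690585] 55.85
(228, 512, 3)
```

View pics/w8.png

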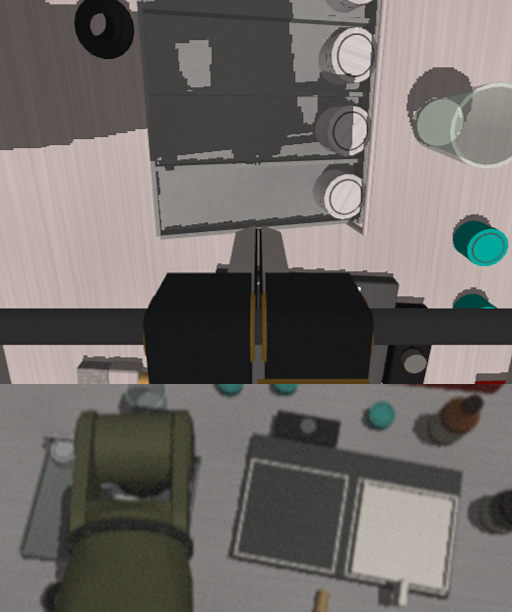

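All four tins are at the low end, one per lane, with lids at (345,195), (349,130), (354,53) and (355,0). The tray is still on the cool mark. I'll check the lid positions numerically and go to the tab.

```bash
python3 - <<'E'
from rk import *
m=dict(np.load('w8.npz'))
for y in (-96,-32,32): print(y,[proj(m,[RK@[x,y,30]+O+np.array([4,0,0])]).round(1)[0] for x in(67,77)])
i=cv2.imread('pics/w8r.png');g=cv2.medianBlur(cv2.cvtColor(i,6),3)
c=cv2.HoughCircles(g,cv2.HOUGH_GRADIENT,1,40,param1=120,param2=14,minRadius=17,maxRadius=27);print(c[0].round(1))
E
```

```text
-96 [array([337.1, 197.2]), array([346.5, 196.6])]
-32 [array([341.2, 130. ]), array([351. , 129.8])]
32 [array([345.7,  55.2]), array([356.1,  55.6])]
[[443.5 125.5  26.4]
 [346.5 193.5  19.6]
 [354.5  51.5  23. ]
 [351.5 131.5  19.6]
 [484.5 243.5  23. ]
 [472.5 310.5  22. ]
 [111.5  33.5  21.8]]
```

Call:
{"api": "play_rows", "payload": {
  "delta_pos": [
    [-0.8,-0.2,0],
    [-0.8,-0.2,0],
    [-0.8,-0.2,0],
    [-0.8,-0.2,0],
    [-0.8,-0.2,0],
    [-0.8,-0.2,0],
    [-0.8,-0.2,0],
    [-0.8,-0.2,0],
    [-0.8,0,0],
    [-0.6,0,0]
  ],
  "rotation": [
    [0,0,0],
    [0,0,0],
    [0,0,0],
    [0,0,0],
    [0,0,0],
    [0,0,0],
    [0,0,0],
    [0,0,0],
    [0,0,0],
    [0,0,0]
  ],
  "fingers": 0
}}

```text
time_s: 57.2
tcp_pos: [429.4, -287.7, 196.0]
ee_rot: [[0.019, 1.0, 0.0], [1.0, -0.019, 0.0], [0.0, 0.0, -1.0]]
wrist_force: [0.1, -0.2, -0.5]
gripper_width: 93.4
grasp_force: 0.0
```

Call:
{"api": "play_rows", "payload": {
  "delta_pos": [
    [0,0,0],
    [0,0,0],
    [0,0,0],
    [0,0,0],
    [0,0,0],
    [0,0,0],
    [0,0,0],
    [0,0,0],
    [0,0,0],
    [0,0,0]
  ],
  "rotation": [
    [0,0,0.104],
    [0,0,0.104],
    [0,0,0.104],
    [0,0,0.104],
    [0,0,0.104],
    [0,0,0.104],
    [0,0,0.104],
    [0,0,0.104],
    [0,0,0.104],
    [0,0,0.104]
  ]
}}

```text
time_s: 58.45
tcp_pos: [429.7, -286.1, 196.0]
ee_rot: [[0.996, -0.086, -0.0], [-0.086, -0.996, 0.0], [-0.0, -0.0, -1.0]]
wrist_force: [0.1, 1.8, -0.4]
gripper_width: 94.0
grasp_force: 0.0
```

Call:
{"api": "play_rows", "payload": {
  "delta_pos": [
    [0,0,0],
    [0,0,0]
  ],
  "rotation": [
    [0,0,0],
    [0,0,0]
  ]
}}

```text
time_s: 58.7
tcp_pos: [429.2, -286.5, 196.0]
ee_rot: [[0.997, -0.078, -0.0], [-0.078, -0.997, 0.0], [-0.0, -0.0, -1.0]]
wrist_force: [-0.5, -0.1, -0.1]
gripper_width: 94.4
grasp_force: 0.0
```

```bash
python3 - <<'E'
from h import *
o=get_obs();print(o['tcp_pos'],np.arctan2(o['ee_rot'][1][0],o['ee_rot'][0][0]))
m=camera_model('wrist');i=camera('wrist');np.savez('w9.npz',**m)
cv2.imwrite('pics/w9r.png',i);cv2.imwrite('pics/w9.png',cv2.resize(i[:260],(800,406),interpolation=cv2.INTER_CUBIC))
E
```

```text
[ 429.20105931 -286.47555817  196.03017169] -0.07799761523645926
```

View pics/w9.png

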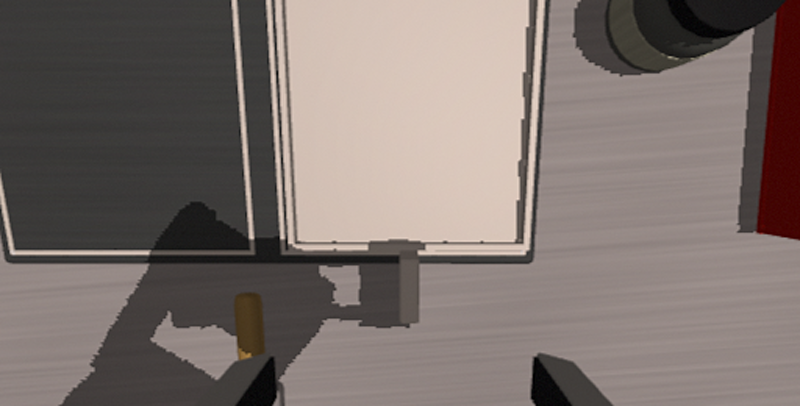

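The tray is still square in the outline. The tab's top is at (409,290), the rim corners at (288,244) and (528,247), and the warm mark's bottom corners at (8,254) and (254,253).

```bash
python3 - <<'E'
from h import *
m=dict(np.load('w9.npz'));o=get_obs();T=np.array(o['tcp_pos']);E=np.array(o['ee_rot']);R=Rz(P[2])
for n,uv,z in [('tab',(409,300),70),('tabend',(409,324),70),('rimL',(288,244),34),('rimR',(528,247),34),('wmL',(9,254),20),('wmR',(255,253),20),('cmL',(280,253),20),('cmR',(533,255),20)]:
    w=ray(m,np.array(uv)*.64,z);print(n,w.round(1),(R.T@(w-[*P[:2],0])).round(1),'tool',(E.T@(w-T)/50).round(3))
E
```

```text
tab [ 426.  -290.4   70. ] [-103.7  -94.8   70. ] tool [-0.056  0.08   2.521]
tabend [ 411.  -289.2   70. ] [-118.8  -94.9   70. ] tool [-0.357  0.081  2.521]
rimL [ 461.1 -214.    34. ] [-74.7 -16.   34. ] tool [ 0.523 -1.498  3.241]
rimR [ 446.7 -370.7   34. ] [ -76.8 -173.3   34. ] tool [0.484 1.649 3.241]
wmL [467.6 -19.5  20. ] [-83.3 178.5  20. ] tool [ 0.347 -5.387  3.521]
wmR [ 455.1 -187.4   20. ] [-82.8  10.1  20. ] tool [ 0.362 -2.018  3.521]
cmL [ 453.7 -204.5   20. ] [-82.8  -7.1  20. ] tool [ 0.362 -1.676  3.521]
cmR [ 438.7 -377.2   20. ] [ -84.3 -180.4   20. ] tool [0.334 1.792 3.521]
```

Call:
{"api": "play_rows", "payload": {
  "delta_pos": [
    [0,0.07,0.8],
    [0,0,0.8],
    [0,0,0.8],
    [0,0,0.62],
    [0,0,0],
    [0,0,0]
  ],
  "rotation": [
    [0,0,0],
    [0,0,0],
    [0,0,0],
    [0,0,0],
    [0,0,0],
    [0,0,0]
  ],
  "fingers": 0.5
}}

```text
time_s: 59.5
tcp_pos: [429.1, -290.7, 46.4]
ee_rot: [[0.997, -0.081, 0.001], [-0.081, -0.997, -0.001], [0.001, 0.001, -1.0]]
wrist_force: [0.1, -0.4, 0.4]
gripper_width: 47.0
grasp_force: 0.0
```

Call:
{"api": "play_rows", "payload": {
  "delta_pos": [
    [0,0,0],
    [0,0,0],
    [0,0,0],
    [0,0,0],
    [0,0,0],
    [0,0,0]
  ],
  "rotation": [
    [0,0,0],
    [0,0,0],
    [0,0,0],
    [0,0,0],
    [0,0,0],
    [0,0,0]
  ],
  "fingers": 1
}}

```text
time_s: 60.25
tcp_pos: [428.5, -290.3, 45.3]
ee_rot: [[0.997, -0.082, 0.0], [-0.082, -0.997, -0.0], [0.0, 0.0, -1.0]]
wrist_force: [-1.2, 0.6, 5.2]
gripper_width: 11.9
grasp_force: 30.0
```

```bash
python3 - <<'E'
from h import *
o=get_obs();T=np.array(o['tcp_pos']);E=np.array(o['ee_rot']);print(T,o['gripper_width'],(E.T@(np.array([443.6,-106.7,T[2]])-T)/50).round(3),np.arctan2(E[1,0],E[0,0]))
E
```

```text
[ 428.54842794 -290.34995466   45.31149982] 11.856625111166181 [-2.000e-03 -3.685e+00 -0.000e+00] -0.08232081104680529
```

Call:
{"api": "play_rows", "payload": {
  "delta_pos": [
    [0,-0.2,0],
    [0,-0.4,0],
    [0,-0.5,0],
    [0,-0.5,0],
    [0,-0.5,0],
    [0,-0.5,0],
    [0,-0.5,0],
    [0,-0.4,0],
    [0,-0.2,0],
    [0,0,0]
  ],
  "rotation": [
    [0,0,0],
    [0,0,0],
    [0,0,0],
    [0,0,0],
    [0,0,0],
    [0,0,0],
    [0,0,0],
    [0,0,0],
    [0,0,0],
    [0,0,0]
  ]
}}

```text
time_s: 61.5
tcp_pos: [443.8, -105.0, 45.3]
ee_rot: [[0.997, -0.082, 0.0], [-0.082, -0.997, 0.001], [0.0, -0.001, -1.0]]
wrist_force: [-0.5, 7.0, 6.8]
gripper_width: 11.9
grasp_force: 30.0
```

Call:
{"api": "play_rows", "payload": {
  "delta_pos": [
    [0,0,0],
    [0,0,0]
  ],
  "rotation": [
    [0,0,0],
    [0,0,0]
  ]
}}

```text
time_s: 61.75
tcp_pos: [443.8, -105.3, 45.3]
ee_rot: [[0.997, -0.082, 0.0], [-0.082, -0.997, 0.001], [-0.0, -0.001, -1.0]]
wrist_force: [-0.5, 8.0, 7.7]
gripper_width: 11.7
grasp_force: 30.0
```

Call:
{"api": "play_rows", "payload": {
  "delta_pos": [
    [0,0,0],
    [0,0,0],
    [0,0,0],
    [0,0,-0.9],
    [0,0,-0.9],
    [0,0,-0.9],
    [0.2,0,-0.9],
    [0.8,0,0],
    [0,0,0],
    [0,0,0]
  ],
  "rotation": [
    [0,0,0],
    [0,0,0],
    [0,0,0],
    [0,0,0],
    [0,0,0],
    [0,0,0],
    [0,0,0],
    [0,0,0],
    [0,0,0],
    [0,0,0]
  ],
  "fingers": 0
}}

```text
time_s: 63.0
tcp_pos: [492.9, -110.0, 224.5]
ee_rot: [[0.997, -0.082, -0.001], [-0.082, -0.997, 0.0], [-0.001, -0.0, -1.0]]
wrist_force: [0.9, -0.6, 0.4]
gripper_width: 94.1
grasp_force: 0.0
```

```bash
python3 - <<'E'
from h import *
m=camera_model('wrist');i=camera('wrist');np.savez('w10.npz',**m);print(get_obs()['tcp_pos'])
cv2.imwrite('pics/w10r.png',i)
j=i[20:240,120:400].astype(float)
j=(np.clip((j-40)/210,0,1)**1.3*255).astype(np.uint8)
cv2.imwrite('pics/w10.png',cv2.resize(j,None,fx=2.7,fy=2.7,interpolation=cv2.INTER_CUBIC))
E
```

```text
[ 492.86315179 -110.01523491  224.75780168]
```

View pics/w10.png

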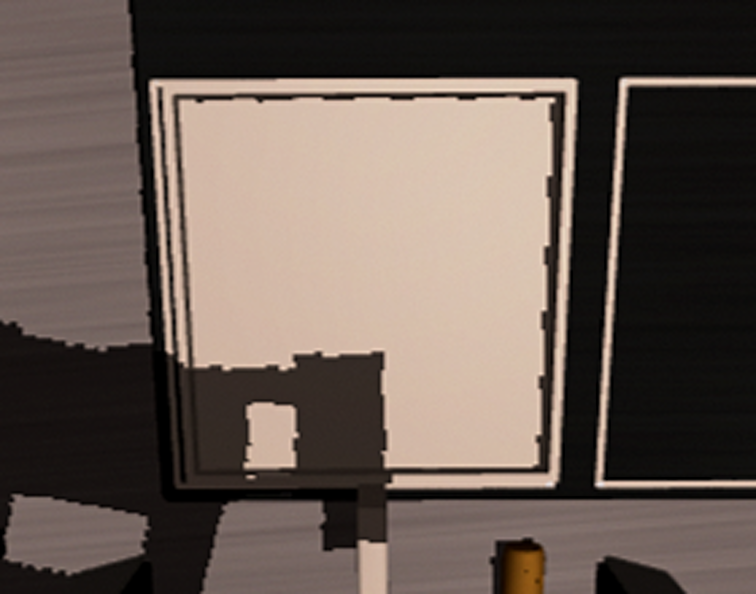

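The tray is back on the warm mark. In the crop, the outline's left edge is at x=151, the rim's left at about 163 and its right at 577, and the cool outline's left at 620, all near the top.

```bash
python3 - <<'E'
from h import *
m=dict(np.load('w10.npz'));R=Rz(P[2])
for n,uv,z in [('oL0',(151,80),20),('oL1',(172,485),20),('rL0',(163,88),34),('rL1',(184,470),34),('rR0',(577,80),34),('rR1',(556,485),34),('rR0 as mark',(577,80),20),('cL0',(620,80),20),('cL1',(597,487),20),('rT',(300,79),34),('rT mark',(300,79),20),('rB',(450,487),34)]:
    w=ray(m,np.array(uv)/2.7+[119.7,19.7],z);print(n,(R.T@(w-[*P[:2],0])).round(1))
E
```

```text
oL0 [ 83.4 176.6  20. ]
oL1 [-82.  178.4  20. ]
rL0 [ 78.3 169.   34. ]
rL1 [-71.7 169.7  34. ]
rR0 [80.3 11.6 34. ]
rR1 [-79.1  12.1  34. ]
rR0 as mark [82.6  8.6 20. ]
cL0 [82.5 -8.4 20. ]
cL1 [-83.9  -8.9  20. ]
rT [ 81.2 116.8  34. ]
rT mark [ 83.4 117.8  20. ]
rB [-79.7  57.2  34. ]
```

The tray is about 2.5 mm short, towards the cool side, so I'll nudge it once more.

Call:
{"api": "play_rows", "payload": {
  "delta_pos": [
    [-1,0,0],
    [0,0,0.9],
    [0,0,0.9],
    [0,0,0.9],
    [0,0,0.86],
    [0,0,0]
  ],
  "rotation": [
    [0,0,0],
    [0,0,0],
    [0,0,0],
    [0,0,0],
    [0,0,0],
    [0,0,0]
  ],
  "fingers": 0.5
}}

```text
time_s: 63.8
tcp_pos: [441.7, -105.5, 45.4]
ee_rot: [[0.997, -0.083, -0.005], [-0.083, -0.997, 0.002], [-0.005, -0.001, -1.0]]
wrist_force: [0.7, 0.9, 0.0]
gripper_width: 46.6
grasp_force: 0.0
```

Call:
{"api": "play_rows", "payload": {
  "delta_pos": [
    [0,0,0],
    [0,0,0],
    [0,0,0],
    [0,0,0],
    [0,0,0],
    [0,0,0]
  ],
  "rotation": [
    [0,0,0],
    [0,0,0],
    [0,0,0],
    [0,0,0],
    [0,0,0],
    [0,0,0]
  ],
  "fingers": 1
}}

```text
time_s: 64.55
tcp_pos: [444.0, -106.0, 47.7]
ee_rot: [[0.997, -0.082, 0.001], [-0.082, -0.997, -0.0], [0.001, 0.0, -1.0]]
wrist_force: [-2.7, 1.1, 7.1]
gripper_width: 11.9
grasp_force: 30.0
```

Call:
{"api": "play_rows", "payload": {
  "delta_pos": [
    [0,-0.045,0],
    [0,0,0],
    [0,0,0]
  ],
  "rotation": [
    [0,0,0],
    [0,0,0],
    [0,0,0]
  ]
}}

```text
time_s: 64.92
tcp_pos: [444.3, -104.1, 47.7]
ee_rot: [[0.997, -0.083, 0.001], [-0.083, -0.997, -0.001], [0.001, 0.001, -1.0]]
wrist_force: [-1.1, -2.6, 6.2]
gripper_width: 11.9
grasp_force: 30.0
```

Call:
{"api": "play_rows", "payload": {
  "delta_pos": [
    [0,0,0],
    [0,0,0],
    [0,0,0],
    [0,0,-0.9],
    [0,0,-0.9],
    [0,0,-0.9],
    [0.2,0,-0.9],
    [0.8,0,0],
    [0,0,0],
    [0,0,0]
  ],
  "rotation": [
    [0,0,0],
    [0,0,0],
    [0,0,0],
    [0,0,0],
    [0,0,0],
    [0,0,0],
    [0,0,0],
    [0,0,0],
    [0,0,0],
    [0,0,0]
  ],
  "fingers": 0
}}

```text
time_s: 66.18
tcp_pos: [493.2, -107.7, 226.6]
ee_rot: [[0.997, -0.082, -0.001], [-0.082, -0.997, 0.0], [-0.001, -0.0, -1.0]]
wrist_force: [0.8, 0.3, 1.2]
gripper_width: 93.7
grasp_force: 0.0
```

```bash
python3 - <<'E'
from h import *
m=camera_model('wrist');i=camera('wrist');cv2.imwrite('pics/w11r.png',i);R=Rz(P[2])
g=cv2.cvtColor(i,6).astype(float)
def world(x,y,z): return R@[x,y,0]+[*P[:2],z]
for z in(20,34):
  ys=np.arange(190,-16,-1.)
  pr=np.mean([[cv2.getRectSubPix(g.astype(np.float32),(1,1),tuple(map(float,proj(m,[world(x,y,z)])[0])))[0,0] for y in ys] for x in(20,30,40,50)],0)
  print(z,[(int(y),int(v)) for y,v in zip(ys,pr) if y>158 or y<22])
E
```

```text
20 [(190, 146), (189, 146), (188, 146), (187, 146), (186, 147), (185, 148), (184, 126), (183, 77), (182, 51), (181, 60), (180, 63), (179, 60), (178, 107), (177, 177), (176, 207), (175, 181), (174, 113), (173, 80), (172, 158), (171, 202), (170, 211), (169, 197), (168, 151), (167, 110), (166, 154), (165, 195), (164, 208), (163, 207), (162, 206), (161, 206), (160, 206), (159, 206), (21, 215), (20, 216), (19, 210), (18, 198), (17, 158), (16, 106), (15, 87), (14, 78), (13, 108), (12, 179), (11, 215), (10, 220), (9, 204), (8, 146), (7, 74), (6, 61), (5, 63), (4, 63), (3, 64), (2, 64), (1, 63), (0, 63), (-1, 63), (-2, 63), (-3, 63), (-4, 63), (-5, 63), (-6, 59), (-7, 66), (-8, 149), (-9, 208), (-10, 211), (-11, 159), (-12, 86), (-13, 59), (-14, 62), (-15, 62)]
34 [(190, 146), (189, 146), (188, 145), (187, 145), (186, 146), (185, 146), (184, 146), (183, 146), (182, 148), (181, 140), (180, 97), (179, 52), (178, 58), (177, 63), (176, 59), (175, 99), (174, 171), (173, 206), (172, 182), (171, 110), (170, 82), (169, 164), (168, 206), (167, 210), (166, 190), (165, 138), (164, 118), (163, 172), (162, 205), (161, 208), (160, 207), (159, 206), (21, 208), (20, 177), (19, 124), (18, 88), (17, 79), (16, 95), (15, 170), (14, 212), (13, 220), (12, 203), (11, 142), (10, 72), (9, 61), (8, 63), (7, 63), (6, 64), (5, 64), (4, 64), (3, 64), (2, 64), (1, 64), (0, 63), (-1, 63), (-2, 62), (-3, 56), (-4, 114), (-5, 192), (-6, 217), (-7, 179), (-8, 104), (-9, 59), (-10, 61), (-11, 63), (-12, 63), (-13, 63), (-14, 63), (-15, 63)]
```

```bash
cat > prof.py <<'E'
from h import *
def prof(img,m,c,xs=(20,30,40,50)):
    g=cv2.cvtColor(img,6).astype(np.float32);R=Rz(P[2])
    W=lambda x,y,z:R@[x,y,0]+[*P[:2],z]
    out={}
    for z in(20,34):
        ys=c+np.arange(94,-106,-.5)
        pr=np.mean([[cv2.getRectSubPix(g,(1,1),tuple(map(float,proj(m,[W(x,y,z)])[0])))[0,0] for y in ys] for x in xs],0)
        hi=pr>140; e=[round(float(ys[k]-c),1) for k in np.where(hi[1:]!=hi[:-1])[0] if abs(ys[k]-c)>68]
        out[z]=e
    print(c,out)
if __name__=='__main__':
    L=lambda n:dict(np.load(n))
    prof(cv2.imread('pics/w1r.png'),L('w1.npz'),92.5,(-10,0,10)); prof(cv2.imread('pics/w3r.png'),L('w3.npz'),-92.5); prof(cv2.imread('pics/w9r.png'),L('w9.npz'),-92.5,(-45,-35,-25))
    prof(cv2.imread('pics/w10r.png'),L('w10.npz'),92.5); prof(cv2.imread('pics/w11r.png'),camera_model('wrist'),92.5)
E
python3 prof.py
```

```text
92.5 {20: [92.5, 85.5, 82.0, 80.0, 75.5, 73.5, -75.5, -80.5, -85.0, -100.0, -103.5], 34: [89.0, 82.0, 79.0, 77.0, 72.5, 71.0, -73.0, -77.5, -81.5, -96.5, -99.5]}
-92.5 {20: [85.5, 82.0, 80.5, 76.0, 74.0, -75.0, -79.5, -84.0, -89.0], 34: [82.0, 79.0, 77.5, 73.0, 71.5, -72.0, -76.5, -81.0, -86.0, -103.0]}
-92.5 {20: [85.0, 82.5, 80.0, 76.0, 74.0, -75.5, -80.0, -84.5, -89.0], 34: [82.0, 79.0, 77.0, 73.0, 71.0, -72.5, -77.0, -81.0, -85.5]}
92.5 {20: [92.0, 85.5, 82.0, 80.5, 76.0, 74.5, -75.5, -79.5, -84.0, -100.0, -103.5], 34: [89.0, 82.0, 79.0, 77.5, 73.0, 71.5, -72.5, -76.5, -81.0, -96.5, -100.0]}
92.5 {20: [92.0, 85.5, 82.0, 80.0, 75.5, 74.0, -76.0, -80.0, -84.5, -100.5, -103.5], 34: [88.5, 82.0, 79.0, 77.0, 73.0, 71.5, -73.0, -77.0, -81.5, -96.5, -100.0]}
```

The profile at the right edge is ambiguous, since the rim may be hiding the outline. I'll look from the cool side to see past it.

Call:
{"api": "play_rows", "payload": {
  "delta_pos": [
    [0,0.9,0],
    [0,0.9,0],
    [0,0.9,0],
    [0,0,0],
    [0,0,0]
  ],
  "rotation": [
    [0,0,0],
    [0,0,0],
    [0,0,0],
    [0,0,0],
    [0,0,0]
  ]
}}

```text
time_s: 66.85
tcp_pos: [482.3, -241.9, 227.1]
ee_rot: [[0.997, -0.083, -0.0], [-0.083, -0.997, 0.0], [-0.0, -0.0, -1.0]]
wrist_force: [-0.1, 0.2, -0.4]
gripper_width: 93.6
grasp_force: 0.0
```

```bash
python3 - <<'E'
from prof import *
m=camera_model('wrist');i=camera('wrist');cv2.imwrite('pics/w12r.png',i);np.savez('w12.npz',**m);prof(i,m,92.5)
prof(i,m,92.5,(0,10))
E
```

```text
92.5 {20: [91.0, 85.5, 80.5, 75.5, -79.5, -80.0, -82.0, -99.5, -103.0], 34: [83.0, 77.5, 72.5, -81.5, -82.0, -84.0, -101.0, -104.5]}
92.5 {20: [91.0, 85.5, 81.0, 75.5, -79.0, -80.5, -82.0, -99.5, -103.0], 34: [82.5, 77.5, 73.0, -81.5, -82.0, -84.0, -101.0, -104.0]}
```

```bash
python3 - <<'E'
from prof import *
R=Rz(P[2]);W=lambda x,y,z:R@[x,y,0]+[*P[:2],z]
for f in('w12','w1'):
    m=dict(np.load(f+'.npz'));g=cv2.cvtColor(cv2.imread(f'pics/{f}r.png'),6).astype(np.float32)
    C=-m['R'].T@m['t'];print(f,'cam plate',(R.T@(C-[*P[:2],0])).round(0))
    for a,b in((88,68),(-68,-86)):
        print([(float(y),int(np.mean([cv2.getRectSubPix(g,(1,1),tuple(map(float,proj(m,[W(x,92.5+y,20)])[0])))[0,0] for x in(0,4,8)]))) for y in np.arange(a,b,-.7).round(1)])
# x direction, warm, w11-like position not stored: use w12 at plate y 60
m=dict(np.load('w12.npz'));g=cv2.cvtColor(cv2.imread('pics/w12r.png'),6).astype(np.float32)
for a,b in((90,66),(-66,-92)):
    print('x',[(float(x),int(np.mean([cv2.getRectSubPix(g,(1,1),tuple(map(float,proj(m,[W(x,y,20)])[0])))[0,0] for y in(50,55,60)]))) for x in np.arange(a,b,-.7).round(1)])
E
```

```text
w12 cam plate [ 21. -43. 407.]
[(88.0, 61), (87.3, 61), (86.6, 68), (85.9, 103), (85.2, 156), (84.5, 194), (83.8, 211), (83.1, 214), (82.4, 211), (81.7, 192), (81.0, 159), (80.3, 120), (79.6, 102), (78.9, 101), (78.2, 106), (77.5, 107), (76.8, 105), (76.1, 112), (75.4, 138), (74.7, 174), (74.0, 199), (73.3, 212), (72.6, 211), (71.9, 210), (71.2, 210), (70.5, 210), (69.8, 210), (69.1, 210), (68.4, 210)]
[(-68.0, 215), (-68.7, 215), (-69.4, 215), (-70.1, 215), (-70.8, 215), (-71.5, 216), (-72.2, 218), (-72.9, 198), (-73.6, 177), (-74.3, 171), (-75.0, 187), (-75.7, 209), (-76.4, 217), (-77.1, 218), (-77.8, 215), (-78.5, 185), (-79.2, 152), (-79.9, 128), (-80.6, 150), (-81.3, 175), (-82.0, 156), (-82.7, 118), (-83.4, 69), (-84.1, 64), (-84.8, 67), (-85.5, 69)]
w1 cam plate [-28.  91. 385.]
[(88.0, 62), (87.3, 61), (86.6, 59), (85.9, 75), (85.2, 131), (84.5, 182), (83.8, 208), (83.1, 203), (82.4, 177), (81.7, 128), (81.0, 70), (80.3, 73), (79.6, 146), (78.9, 188), (78.2, 207), (77.5, 207), (76.8, 206), (76.1, 189), (75.4, 155), (74.7, 112), (74.0, 113), (73.3, 151), (72.6, 187), (71.9, 20
[... 673 characters left out ...]
, 96), (76.0, 134), (75.3, 192), (74.6, 212), (73.9, 217), (73.2, 215), (72.5, 215), (71.8, 215), (71.1, 215), (70.4, 215), (69.7, 215), (69.0, 214), (68.3, 214), (67.6, 215), (66.9, 215), (66.2, 214)]
x [(-66.0, 99), (-66.7, 99), (-67.4, 99), (-68.1, 99), (-68.8, 99), (-69.5, 99), (-70.2, 99), (-70.9, 99), (-71.6, 99), (-72.3, 99), (-73.0, 99), (-73.7, 99), (-74.4, 94), (-75.1, 89), (-75.8, 86), (-76.5, 85), (-77.2, 89), (-77.9, 93), (-78.6, 97), (-79.3, 98), (-80.0, 99), (-80.7, 99), (-81.4, 100), (-82.1, 101), (-82.8, 92), (-83.5, 77), (-84.2, 56), (-84.9, 37), (-85.6, 31), (-86.3, 27), (-87.0, 27), (-87.7, 26), (-88.4, 24), (-89.1, 43), (-89.8, 68), (-90.5, 72), (-91.2, 75), (-91.9, 74)]
```

The tray sits about 3.7 mm towards the cool side, flush with the outline's outer edge, as it was at the start. I'll nudge it +4 mm.

Call:
{"api": "play_rows", "payload": {
  "delta_pos": [
    [0,-0.9,0],
    [0,-0.9,0],
    [-1,-0.9,0],
    [0,0,0.9],
    [0,0,0.9],
    [0,0,0.9],
    [0,0,0.94],
    [0,0,0],
    [0,0,0]
  ],
  "rotation": [
    [0,0,0],
    [0,0,0],
    [0,0,0],
    [0,0,0],
    [0,0,0],
    [0,0,0],
    [0,0,0],
    [0,0,0],
    [0,0,0]
  ],
  "fingers": 0.6
}}

```text
time_s: 68.03
tcp_pos: [448.0, -107.0, 46.9]
ee_rot: [[0.997, -0.081, 0.002], [-0.081, -0.997, -0.001], [0.002, 0.0, -1.0]]
wrist_force: [0.2, -0.2, -0.3]
gripper_width: 37.7
grasp_force: 0.0
```

Call:
{"api": "play_rows", "payload": {
  "delta_pos": [
    [0,0,0],
    [0,0,0],
    [0,0,0],
    [0,0,0],
    [0,0,0],
    [0,0,0]
  ],
  "rotation": [
    [0,0,0],
    [0,0,0],
    [0,0,0],
    [0,0,0],
    [0,0,0],
    [0,0,0]
  ],
  "fingers": 1
}}

```text
time_s: 68.78
tcp_pos: [447.5, -107.1, 45.8]
ee_rot: [[0.997, -0.082, 0.001], [-0.082, -0.997, -0.0], [0.001, -0.0, -1.0]]
wrist_force: [-1.8, 3.6, 7.2]
gripper_width: 11.8
grasp_force: 30.0
```

Call:
{"api": "play_rows", "payload": {
  "delta_pos": [
    [0,-0.04,0],
    [0,-0.04,0],
    [0,0,0],
    [0,0,0]
  ],
  "rotation": [
    [0,0,0],
    [0,0,0],
    [0,0,0],
    [0,0,0]
  ]
}}

```text
time_s: 69.28
tcp_pos: [447.9, -103.8, 45.8]
ee_rot: [[0.997, -0.083, 0.001], [-0.083, -0.997, -0.001], [0.001, 0.001, -1.0]]
wrist_force: [-1.1, -3.2, 4.7]
gripper_width: 11.9
grasp_force: 30.1
```

Call:
{"api": "play_rows", "payload": {
  "delta_pos": [
    [0,0,0],
    [0,0,0],
    [0,0,0],
    [0,0,-0.9],
    [0,0,-0.9],
    [0,0,-0.9],
    [0.2,0,-0.9],
    [0.8,0,0],
    [0,0,0],
    [0,0,0]
  ],
  "rotation": [
    [0,0,0],
    [0,0,0],
    [0,0,0],
    [0,0,0],
    [0,0,0],
    [0,0,0],
    [0,0,0],
    [0,0,0],
    [0,0,0],
    [0,0,0]
  ],
  "fingers": 0
}}

```text
time_s: 70.53
tcp_pos: [496.7, -107.2, 224.6]
ee_rot: [[0.997, -0.082, -0.001], [-0.082, -0.997, 0.0], [-0.001, -0.0, -1.0]]
wrist_force: [0.1, -0.3, 0.3]
gripper_width: 94.3
grasp_force: 0.0
```

```bash
python3 - <<'E'
from prof import *
m=camera_model('wrist');i=camera('wrist');cv2.imwrite('pics/w13r.png',i);np.savez('w13.npz',**m);prof(i,m,92.5);prof(i,m,92.5,(0,10))
E
```

```text
92.5 {20: [92.5, 85.5, 82.0, 80.5, 76.0, 74.5, -74.5, -79.5, -84.0, -100.0, -103.5], 34: [89.0, 82.0, 79.0, 77.5, 73.5, 71.5, -72.0, -76.5, -81.0, -96.5, -99.5]}
92.5 {20: [92.0, 85.5, 82.5, 80.5, 76.5, 75.0, -74.0, -79.0, -83.5, -100.0, -103.5], 34: [88.5, 82.5, 79.5, 78.0, 73.5, 72.0, -71.5, -76.0, -80.5, -96.5, -99.5]}
```

The gripper's closing pulled the tray back, so the net gain was about 0.7 mm. I'll re-grip centred on the tab and finish the remaining 3 mm.

Call:
{"api": "play_rows", "payload": {
  "delta_pos": [
    [-1,-0.08,0],
    [0,0,0.9],
    [0,0,0.9],
    [0,0,0.9],
    [0,0,0.88],
    [0,0,0],
    [0,0,0]
  ],
  "rotation": [
    [0,0,0],
    [0,0,0],
    [0,0,0],
    [0,0,0],
    [0,0,0],
    [0,0,0],
    [0,0,0]
  ],
  "fingers": 0.6
}}

```text
time_s: 71.45
tcp_pos: [448.4, -99.4, 47.8]
ee_rot: [[0.997, -0.082, 0.002], [-0.082, -0.997, -0.001], [0.002, 0.0, -1.0]]
wrist_force: [-0.4, -0.2, 0.3]
gripper_width: 38.0
grasp_force: 0.0
```

Call:
{"api": "play_rows", "payload": {
  "delta_pos": [
    [0,0,0],
    [0,0,0],
    [0,0,0],
    [0,0,0],
    [0,0,0],
    [0,0,0]
  ],
  "rotation": [
    [0,0,0],
    [0,0,0],
    [0,0,0],
    [0,0,0],
    [0,0,0],
    [0,0,0]
  ],
  "fingers": 1
}}

```text
time_s: 72.2
tcp_pos: [448.3, -99.6, 46.9]
ee_rot: [[0.997, -0.083, 0.001], [-0.083, -0.997, -0.001], [0.001, 0.001, -1.0]]
wrist_force: [-1.9, -2.5, 7.9]
gripper_width: 12.5
grasp_force: 30.0
```

Call:
{"api": "play_rows", "payload": {
  "delta_pos": [
    [0,0,0],
    [0,0,0],
    [0,0,0],
    [0,0,-0.9],
    [0,0,-0.9],
    [0,0,-0.9],
    [0.2,0,-0.9],
    [0.8,0,0],
    [0,0,0],
    [0,0,0]
  ],
  "rotation": [
    [0,0,0],
    [0,0,0],
    [0,0,0],
    [0,0,0],
    [0,0,0],
    [0,0,0],
    [0,0,0],
    [0,0,0],
    [0,0,0],
    [0,0,0]
  ],
  "fingers": 0
}}

```text
time_s: 73.45
tcp_pos: [497.1, -103.2, 225.6]
ee_rot: [[0.997, -0.082, -0.001], [-0.082, -0.997, 0.0], [-0.001, -0.0, -1.0]]
wrist_force: [0.6, 0.7, -0.6]
gripper_width: 93.7
grasp_force: 0.0
```

```bash
python3 - <<'E'
from prof import *
m=camera_model('wrist');i=camera('wrist');cv2.imwrite('pics/w14r.png',i);np.savez('w14.npz',**m);prof(i,m,92.5);prof(i,m,92.5,(0,10));prof(i,m,92.5,(-20,-10))
E
```

```text
92.5 {20: [92.5, 85.5, 82.0, 80.0, 76.0, 74.5, -75.0, -79.5, -84.5, -100.0, -103.5], 34: [89.5, 82.5, 79.5, 77.5, 73.0, 72.0, -72.0, -76.5, -81.0, -96.5, -99.5]}
92.5 {20: [92.5, 85.5, 82.0, 81.5, 77.0, 76.0, -74.0, -78.5, -83.0, -100.0, -103.5], 34: [89.5, 82.5, 79.5, 79.0, 74.5, 73.5, -71.5, -75.5, -79.5, -96.5, -99.5]}
92.5 {20: [85.5, 78.0, 76.5, -73.0, -77.5, -82.5, -100.0, -103.5], 34: [82.5, 75.5, 74.0, -70.0, -74.5, -79.0, -96.5, -99.5]}
```

```bash
cat > yaw.py <<'E'
from h import *
def edges(img,m,c,z=34):
    "outermost right rim edge (z34) and left rim outer edge vs x; mark left edge"
    g=cv2.cvtColor(img,6).astype(np.float32);R=Rz(P[2]);W=lambda x,y,zz:R@[x,y,0]+[*P[:2],zz]
    xs=np.arange(-60,66,5.);ys=np.arange(-74,-90,-.1)
    def p(x,yy,zz): return np.array([cv2.getRectSubPix(g,(1,1),tuple(map(float,q)))[0,0] for q in proj(m,[W(x,c+y,zz) for y in yy])])
    r=[];l=[]
    for x in xs:
        v=p(x,ys,z); k=np.where(v>140)[0]; 
        if len(k) and v.max()>190: r.append((x,ys[k[-1]]))
        y2=np.arange(76,95,.1);w=p(x,y2,20);k=np.where((w[:-1]>140)&(w[1:]<=140))[0]
        k=[q for q in k if y2[q]>83 and y2[q]<88]
        if k: l.append((x,y2[k[-1]]))
    r=np.array(r);l=np.array(l)
    for n,a in(('rimR',r),('markL',l)):
        if len(a)<4: print(n,'few');continue
        k=np.ones(len(a),bool)
        for _ in range(3):
            f=np.polyfit(a[k,0],a[k,1],1); e=abs(np.polyval(f,a[:,0])-a[:,1]); k=e<max(.5,1.5*np.median(e))
        print(n,'y@0 %.2f slope %.4f'%(f[1],f[0]),k.sum(),len(a))
if __name__=='__main__':
    for f,c in(('w1',92.5),('w3',-92.5),('w9',-92.5),('w10',92.5),('w13',92.5),('w14',92.5)):
        print(f);edges(cv2.imread(f'pics/{f}r.png'),dict(np.load(f+'.npz')),c)
E
python3 yaw.py
```

```text
w1
rimR y@0 -81.83 slope 0.0046 26 26
markL y@0 85.06 slope -0.0016 26 26
w3
rimR y@0 -89.90 slope 0.0000 26 26
markL y@0 85.05 slope -0.0012 18 19
w9
rimR y@0 -87.47 slope 0.0439 19 26
markL y@0 84.92 slope -0.0012 26 26
w10
rimR y@0 -81.18 slope 0.0006 26 26
markL y@0 85.03 slope -0.0003 18 18
w13
rimR y@0 -80.64 slope -0.0130 26 26
markL y@0 85.07 slope -0.0020 18 18
w14
rimR y@0 -80.18 slope -0.0334 21 26
markL y@0 85.03 slope -0.0001 18 18
```

The tab nudges yaw the tray, which is now at -0.033 rad and 2.7 mm short. A better fix is to turn the tool 90° and push the tray's cool-side wall with both open fingertips, which squares and centres it.

Call:
{"api": "play_rows", "payload": {
  "delta_pos": [
    [0.48,0.7,0],
    [0.48,0.7,0],
    [0,0.64,0],
    [0,0,0]
  ],
  "rotation": [
    [0,0,0],
    [0,0,0],
    [0,0,0],
    [0,0,0]
  ]
}}

```text
time_s: 74.0
tcp_pos: [536.3, -210.4, 225.8]
ee_rot: [[0.996, -0.085, -0.001], [-0.085, -0.996, 0.0], [-0.001, -0.0, -1.0]]
wrist_force: [-0.8, 0.4, -0.1]
gripper_width: 94.0
grasp_force: 0.0
```

Call:
{"api": "play_rows", "payload": {
  "delta_pos": [
    [0,0,0],
    [0,0,0],
    [0,0,0],
    [0,0,0],
    [0,0,0],
    [0,0,0],
    [0,0,0],
    [0,0,0],
    [0,0,0],
    [0,0,0]
  ],
  "rotation": [
    [0,0,-0.1],
    [0,0,-0.1],
    [0,0,-0.1],
    [0,0,-0.1],
    [0,0,-0.1],
    [0,0,-0.1],
    [0,0,-0.1],
    [0,0,-0.1],
    [0,0,-0.1],
    [0,0,-0.1]
  ]
}}

```text
time_s: 75.25
tcp_pos: [536.7, -207.8, 226.4]
ee_rot: [[0.077, 0.997, 0.0], [0.997, -0.077, 0.0], [0.0, 0.0, -1.0]]
wrist_force: [-0.4, 0.1, 0.2]
gripper_width: 94.0
grasp_force: 0.0
```

Call:
{"api": "play_rows", "payload": {
  "delta_pos": [
    [0,0,0],
    [0,0,0]
  ],
  "rotation": [
    [0,0,0],
    [0,0,0]
  ]
}}

```text
time_s: 75.5
tcp_pos: [537.0, -208.4, 226.3]
ee_rot: [[0.085, 0.996, 0.0], [0.996, -0.085, -0.0], [0.0, 0.0, -1.0]]
wrist_force: [0.6, 1.4, 0.4]
gripper_width: 93.9
grasp_force: 0.0
```

```bash
cat > pl.py <<'E'
from h import *
import sys
R=Rz(P[2])
o=get_obs();T=np.array(o['tcp_pos']);E=np.array(o['ee_rot']);X=[float(a) for a in sys.argv[1:4]]
print('plate',(R.T@(T-[*P[:2],0])).round(1),'yaw rel',(np.arctan2(E[1,0],E[0,0])-P[2]-np.pi/2).round(4),'units',(E.T@(R@X+[*P[:2],0]-T)/50).round(3),'F',np.round(o['wrist_force'],1))
E
python3 pl.py 0 -5 26
```

```text
plate [  0.5  -4.5 226.3] yaw rel -0.0076 units [-0.01  -0.011  4.006] F [0.6 1.4 0.4]
```

Call:
{"api": "play_rows", "payload": {
  "delta_pos": [
    [-0.08,0,0.9],
    [0,0,0.9],
    [0,0,0.9],
    [0,0,0.9],
    [0,0,0.3],
    [0,0,0],
    [0,0,0]
  ],
  "rotation": [
    [0,0,-0.004],
    [0,0,0],
    [0,0,0],
    [0,0,0],
    [0,0,0],
    [0,0,0],
    [0,0,0]
  ]
}}

```text
time_s: 76.38
tcp_pos: [537.7, -213.3, 33.0]
ee_rot: [[0.077, 0.997, 0.002], [0.997, -0.077, -0.001], [-0.001, 0.003, -1.0]]
wrist_force: [-0.8, 0.5, 0.2]
gripper_width: 94.0
grasp_force: 0.0
```

```bash
python3 pl.py 0 7 26
```

```text
plate [ 1.7 -9.3 33. ] yaw rel 0.0014 units [ 0.326 -0.033  0.14 ] F [-0.8  0.5  0.2]
```

Lower to ~26, then push in small steps.

Call:
{"api": "play_rows", "payload": {
  "delta_pos": [
    [0,0,0.12],
    [0,0,0],
    [0.1,0,0],
    [0.06,0,0],
    [0.06,0,0],
    [0,0,0]
  ],
  "rotation": [
    [0,0,0],
    [0,0,0],
    [0,0,0],
    [0,0,0],
    [0,0,0],
    [0,0,0]
  ]
}}

```text
time_s: 77.12
tcp_pos: [537.7, -201.8, 25.2]
ee_rot: [[0.076, 0.997, 0.0], [0.997, -0.076, -0.0], [-0.0, 0.0, -1.0]]
wrist_force: [0.2, 0.1, 0.4]
gripper_width: 94.0
grasp_force: 0.0
```

```bash
python3 pl.py 0 7 26
```

```text
plate [ 0.7  2.2 25.2] yaw rel 0.0021 units [ 0.096 -0.014 -0.016] F [0.2 0.1 0.4]
```

Call:
{"api": "play_rows", "payload": {
  "delta_pos": [
    [0.04,0,0],
    [0.04,0,0],
    [0,0,0]
  ],
  "rotation": [
    [0,0,0],
    [0,0,0],
    [0,0,0]
  ]
}}

```text
time_s: 77.5
tcp_pos: [538.0, -197.9, 25.2]
ee_rot: [[0.076, 0.997, 0.0], [0.997, -0.076, -0.0], [-0.0, 0.0, -1.0]]
wrist_force: [0.7, -2.0, -0.1]
gripper_width: 94.0
grasp_force: 0.6
```

```bash
python3 pl.py 0 7 26;python3 - <<'E'
from yaw import *
m=camera_model('wrist');i=camera('wrist');cv2.imwrite('pics/w15r.png',i);np.savez('w15.npz',**m)
g=cv2.cvtColor(i,6).astype(np.float32);R=Rz(P[2])
C=-m['R'].T@m['t'];print((R.T@(C-[*P[:2],0])).round(0))
for x in(-40,0,40):
  for z in (20,34):
    ys=np.arange(190,160,-.5);v=[cv2.getRectSubPix(g,(1,1),tuple(map(float,q)))[0,0] for q in proj(m,[R@[x,y,0]+[*P[:2],z] for y in ys])]
    v=np.array(v)>140;print(x,z,[ys[k]-92.5 for k in np.where(v[1:]!=v[:-1])[0]])
E
```

```text
plate [ 0.7  6.1 25.2] yaw rel 0.002 units [ 0.018 -0.015 -0.016] F [ 0.7 -2.  -0.1]
[ -0.  79. 205.]
-40 20 []
-40 34 []
0 20 []
0 34 []
40 20 []
40 34 []
```

Call:
{"api": "play_rows", "payload": {
  "delta_pos": [
    [0.022,0,0],
    [0,0,0],
    [0,0,0]
  ],
  "rotation": [
    [0,0,0],
    [0,0,0],
    [0,0,0]
  ]
}}

```text
time_s: 77.92
tcp_pos: [538.1, -196.9, 25.2]
ee_rot: [[0.076, 0.997, 0.0], [0.997, -0.076, -0.0], [-0.0, 0.0, -1.0]]
wrist_force: [0.9, -1.2, -0.6]
gripper_width: 94.0
grasp_force: 1.0
```

Call:
{"api": "play_rows", "payload": {
  "delta_pos": [
    [-0.06,0,0],
    [-0.1,0,0],
    [0,0,-0.9],
    [0,0,-0.9],
    [0,0,-0.9],
    [0,0,-0.9],
    [0,0,-0.4],
    [0,0,0],
    [0,0,0]
  ],
  "rotation": [
    [0,0,0],
    [0,0,0],
    [0,0,0],
    [0,0,0],
    [0,0,0],
    [0,0,0],
    [0,0,0],
    [0,0,0],
    [0,0,0]
  ]
}}

```text
time_s: 79.05
tcp_pos: [537.0, -204.8, 223.7]
ee_rot: [[0.076, 0.997, -0.002], [0.997, -0.076, 0.001], [0.001, -0.002, -1.0]]
wrist_force: [-0.6, 0.4, -0.1]
gripper_width: 93.8
grasp_force: 0.0
```

```bash
python3 - <<'E'
from h import *
m=camera_model('wrist');i=camera('wrist');cv2.imwrite('pics/w15r.png',i);np.savez('w15.npz',**m)
g=cv2.cvtColor(i,6).astype(np.float32);R=Rz(P[2])
C=-m['R'].T@m['t'];print((R.T@(C-[*P[:2],0])).round(0))
for x in(-50,-25,0,25,50):
  for z in (20,34):
    ys=np.arange(190,-15,-.25);q=proj(m,[R@[x,y,0]+[*P[:2],z] for y in ys]);v=[cv2.getRectSubPix(g,(1,1),tuple(map(float,a)))[0,0] for a in q]
    v=np.array(v)>140;print(x,z,[float(ys[k]-92.5) for k in np.where(v[1:]!=v[:-1])[0] if abs(ys[k]-92.5)>68],(q[0].round(),q[-1].round()) if z==20 and x==0 else '')
E
```

```text
[ -1.  72. 404.]
-50 20 [80.5, -69.25, -71.75, -76.75, -78.75, -82.5, -99.75, -103.5] 
-50 34 [76.75, -69.75, -74.75, -76.75, -80.25, -97.0, -100.5] 
-25 20 [-69.25, -72.0, -77.25, -78.75, -82.5, -100.0, -103.75] 
-25 34 [-70.0, -75.25, -76.75, -80.25, -97.0, -100.75] 
0 20 [-69.25, -72.75, -77.75, -78.5, -82.75, -100.0, -103.75] (array([259., -10.]), array([259., 186.]))
0 34 [-70.75, -75.75, -76.25, -80.5, -97.0, -100.75] 
25 20 [86.25, 83.75, -69.25, -73.0, -82.75, -100.0, -103.75] 
25 34 [82.5, 80.25, -71.25, -80.5, -97.0, -100.75] 
50 20 [86.0, 81.0, 79.0, -70.5, -73.75, -82.75, -100.0, -103.75] 
50 34 [82.0, 77.25, 75.25, -69.75, -72.0, -80.5, -97.0, -100.75]
```

Now the right outline is visible: the tray is +1.7 mm off with yaw -0.02. Moving the tab about 2.5 mm back corrects both.

Call:
{"api": "play_rows", "payload": {
  "delta_pos": [
    [0,0,0],
    [0,0,0],
    [0,0,0],
    [0,0,0],
    [0,0,0],
    [0,0,0],
    [0,0,0],
    [0,0,0],
    [0,0,0],
    [0,0,0]
  ],
  "rotation": [
    [0,0,0.1],
    [0,0,0.1],
    [0,0,0.1],
    [0,0,0.1],
    [0,0,0.1],
    [0,0,0.1],
    [0,0,0.1],
    [0,0,0.1],
    [0,0,0.1],
    [0,0,0.1]
  ]
}}

```text
time_s: 80.35
tcp_pos: [537.1, -204.7, 223.8]
ee_rot: [[0.997, -0.081, -0.002], [-0.081, -0.997, 0.001], [-0.002, -0.001, -1.0]]
wrist_force: [-0.1, -0.7, -0.3]
gripper_width: 93.8
grasp_force: 0.0
```

Call:
{"api": "play_rows", "payload": {
  "delta_pos": [
    [-0.7,-0.7,0],
    [-0.7,-0.7,0],
    [-0.5,-0.6,0],
    [0,0,0],
    [0,0,0]
  ],
  "rotation": [
    [0,0,0],
    [0,0,0],
    [0,0,0],
    [0,0,0],
    [0,0,0]
  ],
  "fingers": 0.6
}}

```text
time_s: 80.97
tcp_pos: [450.5, -98.2, 224.7]
ee_rot: [[0.997, -0.076, -0.001], [-0.076, -0.997, 0.0], [-0.001, -0.0, -1.0]]
wrist_force: [-0.7, 0.2, -0.1]
gripper_width: 47.2
grasp_force: 0.0
```

```bash
python3 pl.py -97 95 46
```

```text
plate [-94.3  98.6 224.7] yaw rel -1.5688 units [-0.052  0.073  3.574] F [-0.7  0.2 -0.1]
```

Call:
{"api": "play_rows", "payload": {
  "delta_pos": [
    [-0.05,0.04,0.9],
    [0,0,0.9],
    [0,0,0.9],
    [0,0,0.85],
    [0,0,0],
    [0,0,0]
  ],
  "rotation": [
    [0,0,0],
    [0,0,0],
    [0,0,0],
    [0,0,0],
    [0,0,0],
    [0,0,0]
  ]
}}

```text
time_s: 81.72
tcp_pos: [448.5, -100.3, 48.8]
ee_rot: [[0.997, -0.077, 0.001], [-0.077, -0.997, -0.0], [0.001, 0.0, -1.0]]
wrist_force: [0.7, 1.0, 0.2]
gripper_width: 37.7
grasp_force: 0.0
```

Call:
{"api": "play_rows", "payload": {
  "delta_pos": [
    [0,0,0],
    [0,0,0],
    [0,0,0],
    [0,0,0],
    [0,0,0],
    [0,0,0]
  ],
  "rotation": [
    [0,0,0],
    [0,0,0],
    [0,0,0],
    [0,0,0],
    [0,0,0],
    [0,0,0]
  ],
  "fingers": 1
}}

```text
time_s: 82.48
tcp_pos: [447.9, -99.7, 48.2]
ee_rot: [[0.997, -0.076, 0.001], [-0.076, -0.997, -0.0], [0.001, -0.0, -1.0]]
wrist_force: [-1.9, 1.7, 6.7]
gripper_width: 11.9
grasp_force: 30.0
```

```bash
python3 pl.py -97 95 46
```

```text
plate [-96.7  97.   48.2] yaw rel -1.5691 units [-0.006  0.04   0.045] F [-1.9  1.7  6.7]
```

Call:
{"api": "play_rows", "payload": {
  "delta_pos": [
    [0,0.045,0],
    [0,0,0],
    [0,0,0]
  ],
  "rotation": [
    [0,0,0],
    [0,0,0],
    [0,0,0]
  ]
}}

```text
time_s: 82.85
tcp_pos: [447.8, -101.6, 48.3]
ee_rot: [[0.997, -0.076, 0.001], [-0.076, -0.997, 0.0], [0.001, -0.0, -1.0]]
wrist_force: [-0.8, 4.7, 7.2]
gripper_width: 11.6
grasp_force: 30.1
```

Call:
{"api": "play_rows", "payload": {
  "delta_pos": [
    [0,0,0],
    [0,0,0],
    [0,0,0],
    [0,0,-0.9],
    [0,0,-0.9],
    [0,0,-0.9],
    [0.5,0.9,-0.9],
    [0.5,0.9,0],
    [0,0,0],
    [0,0,0]
  ],
  "rotation": [
    [0,0,0],
    [0,0,0],
    [0,0,0],
    [0,0,0],
    [0,0,0],
    [0,0,0],
    [0,0,0],
    [0,0,0],
    [0,0,0],
    [0,0,0]
  ],
  "fingers": 0
}}

```text
time_s: 84.1
tcp_pos: [488.2, -191.1, 223.2]
ee_rot: [[0.997, -0.076, -0.001], [-0.076, -0.997, 0.001], [-0.001, -0.001, -1.0]]
wrist_force: [0.2, 0.1, 0.1]
gripper_width: 94.0
grasp_force: 0.0
```

```bash
cat > ed.py <<'E'
from h import *
m=camera_model('wrist');i=camera('wrist');cv2.imwrite('pics/w16r.png',i);np.savez('w16.npz',**m)
g=cv2.cvtColor(i,6).astype(np.float32);R=Rz(P[2])
C=-m['R'].T@m['t'];print(get_obs()['time_s'],(R.T@(C-[*P[:2],0])).round(0))
for x in(-50,-25,0,25,50):
  for z in (20,34):
    ys=np.arange(190,-15,-.25);q=proj(m,[R@[x,y,0]+[*P[:2],z] for y in ys]);v=[cv2.getRectSubPix(g,(1,1),tuple(map(float,a)))[0,0] for a in q]
    v=np.array(v)>140;print(x,z,[float(ys[k]-92.5) for k in np.where(v[1:]!=v[:-1])[0] if abs(ys[k]-92.5)>68])
E
python3 ed.py
```

```text
84.15 [ 23.   9. 403.]
-50 20 [-100.0, -103.25]
-50 34 [95.0, -99.25, -102.5]
-25 20 [91.0, -100.0, -103.25]
-25 34 [85.25, -99.5, -102.75]
0 20 [91.0, 88.5, 83.75, 79.75, -68.5, -71.0, -76.0, -79.0, -82.25, -100.25, -103.5]
0 34 [84.75, 82.25, 77.75, 73.75, -69.25, -71.5, -76.25, -79.0, -82.5, -99.5, -102.75]
25 20 [91.25, 89.0, 84.0, 80.0, -68.75, -71.0, -75.75, -79.0, -82.25, -100.0, -103.5]
25 34 [84.75, 82.5, 77.75, 74.25, -69.5, -71.5, -76.0, -79.0, -82.5, -99.25, -102.75]
50 20 [90.75, 89.25, 84.25, 80.25, -69.0, -70.5, -75.5, -79.0, -82.25, -99.75, -103.5]
50 34 [84.5, 82.75, 78.0, 74.5, -69.5, -71.0, -75.75, -79.25, -82.5, -99.25, -102.75]
```

The tray is now square, with 0.01 rad of yaw and about 1.8 mm off centre, fully inside the outline. Last, I'll check the tins in the rack.

Call:
{"api": "play_rows", "payload": {
  "delta_pos": [
    [-0.1,-0.95,0],
    [-0.1,-0.95,0],
    [-0.1,-0.95,0],
    [-0.1,-0.95,0],
    [0,-0.95,0],
    [0,-0.95,0],
    [0,-0.95,0],
    [0,-0.85,0],
    [0,0,0],
    [0,0,0]
  ],
  "rotation": [
    [0,0,0],
    [0,0,0],
    [0,0,0],
    [0,0,0],
    [0,0,0],
    [0,0,0],
    [0,0,0],
    [0,0,0],
    [0,0,0],
    [0,0,0]
  ]
}}

```text
time_s: 85.4
tcp_pos: [496.6, 183.9, 223.8]
ee_rot: [[0.997, -0.075, -0.0], [-0.075, -0.997, -0.0], [-0.0, 0.0, -1.0]]
wrist_force: [0.1, 0.0, -0.3]
gripper_width: 94.2
grasp_force: 0.0
```

```bash
python3 - <<'E'
from rk import *
T,E=state();m=camera_model('wrist');i=camera('wrist');cv2.imwrite('pics/w17r.png',i)
g=cv2.medianBlur(cv2.cvtColor(i,6),3)
for y in(-96,-32,32,96): print(y,proj(m,[RK@[77,y,30]+O+np.array([4,0,0])]).round(1)[0],proj(m,[RK@[67,y,30]+O+np.array([4,0,0])]).round(1)[0])
c=cv2.HoughCircles(g,cv2.HOUGH_GRADIENT,1,40,param1=120,param2=14,minRadius=16,maxRadius=27);print(c[0].round(1))
E
```

```text
t 85.4 tcp [496.6 183.9 223.8] chute [-62.   -2.  163.7] err [ 0.195 -0.185 -1.615] F [ 0.1  0.  -0.3] w 94.2 gf 0.0
-96 [348.7  66.7] [349.2  77.1]
-32 [282.2  70.4] [282.8  80.9]
32 [216.1  74.2] [216.6  84.6]
96 [150.2  78. ] [150.8  88.3]
[[150.5  78.5  23. ]
 [280.5  76.5  25.2]
 [220.5  80.5  25.2]
 [345.5  69.5  20.7]
 [210.5 273.5  22.9]
 [ 13.5 200.5  26.4]]
```

```bash
python3 - <<'E'
from rk import *
m=camera_model('wrist');i=cv2.imread('pics/w17r.png');g=cv2.cvtColor(i,6).astype(np.float32)
mag=np.hypot(cv2.Sobel(g,5,1,0),cv2.Sobel(g,5,0,1))
th=np.linspace(0,2*np.pi,72,endpoint=False)
for y in(-96,-32,32,96):
    s=[]
    for x in np.arange(50,82,1.):
        for dy in np.arange(-7,7.1,1):
            for rr in (23,):
                L=np.c_[x+rr*np.cos(th),y+dy+rr*np.sin(th),30+0*th]
                q=proj(m,L@RK.T+O+[4,0,0]).astype(np.float32)
                v=cv2.remap(mag,q[:,0].reshape(-1,1),q[:,1].reshape(-1,1),1)
                s.append((float(np.mean(np.minimum(v,150))),x,dy))
    s.sort(reverse=True);print(y,[(round(a),b,c) for a,b,c in s[:4]])
E
```

```text
-96 [(145, np.float64(76.0), np.float64(0.0)), (142, np.float64(77.0), np.float64(0.0)), (142, np.float64(76.0), np.float64(-1.0)), (141, np.float64(77.0), np.float64(-1.0))]
-32 [(145, np.float64(76.0), np.float64(-1.0)), (143, np.float64(77.0), np.float64(-1.0)), (143, np.float64(76.0), np.float64(-2.0)), (141, np.float64(77.0), np.float64(-2.0))]
32 [(141, np.float64(76.0), np.float64(0.0)), (140, np.float64(77.0), np.float64(0.0)), (132, np.float64(76.0), np.float64(-1.0)), (132, np.float64(77.0), np.float64(-1.0))]
96 [(137, np.float64(77.0), np.float64(-1.0)), (136, np.float64(76.0), np.float64(-1.0)), (135, np.float64(77.0), np.float64(0.0)), (130, np.float64(76.0), np.float64(0.0))]
```

All four tins rest at the stop (x≈76–77). Handing in.

```bash
python3 -c "
from rig import *
print(hand_in())"
```

```text
the job is handed in; nothing more can be done
None
```

The job is handed in: all four tins rest lid up against the back stop, one per lane, and the empty tray is back on the warm mark about 1.8 mm off centre; on the cool mark it measured about 3.7 mm off centre, only just inside the outline.

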